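# Clear the coil and lay the straightedge against the guide bar

## Robot

A 7-joint arm with a two-finger parallel gripper is mounted at the origin on the work surface. World frame = base frame: x ahead of the robot, y to its left, z up, the work surface at z = 0. Lengths are in m, angles in rad, forces in N, time in s.
With the tool pointing down it reaches from about 0.35 to 0.9 m from the base axis. Payload 8.1 kg.
Tool frame: the origin (TCP) lies at the very end of the fingers, on their centre line; the grasp point (between the pads) lies 19 mm behind it; z points along the fingers, y is the line along which they close (so a half turn about z gives the same grasp; the last joint's range is limited). The gripper opens to 92 mm and grips with 3 to 60 N. Pads are 19 mm wide; open, the fingers measure 130 mm over their backs; the gripper's body (75 mm by 190 mm) begins 47 mm behind the grasp point.
Start: joints at [1.156, 0.434, 0.025, 1.573, -0.012, 1.134, -0.075], TCP at [0.192, -0.595, 0.192] pointing down, gripper open.
Joint ranges: [-2.62, 2.62], [-0.44, 2.09], [-1.27, 1.32], [0.08, 2.57], [-1.32, 4.46], [0.12, 2], [-2.74, 2.74]. Speed limits (rad/s): [2.22, 2.22, 3.01, 3.01, 3.14, 3.14, 3.14].

## Interface

Orientations are given as a rotation vector (axis times angle).
In Python, from cell import arm gives the robot as it stands.
- The arm moves only by the tool carry_out, never from a script. Its argument "commands" is a list of rows, each a list of 7 numbers: the opening, from 0 (shut) to 1 (fully open), then the shift along the tool's x, y, z each as a share of 0.025 m, from -1 to 1, then the turn, a rotation vector about the tool's x, y, z each as a share of 0.1 rad, from -1 to 1. A call has 1 to 8 rows; each row shifts and turns the commanded pose from where the row before left it, along the tool's axes as they then stand; what a row does not reach is not made up. A row lasts 1/10 s, in which the tool goes at most 50 mm and 8.59 degrees, less where a joint would pass 70% of its speed; a pose out of reach is approached as far as the arm can. A call with a number of a shift or a turn outside -1 to 1 is refused whole. A call with a gripper value outside its range is refused whole. The fingers move at their own pace and stop on an object; "squeeze" is the grip in N (left out, the last holds). Time passes only in rows, so rows that do not move let the fingers close. It gives the time, the measured TCP pose, the force, the opening and the grip force at its end, in the units of the state.
- arm.observe(): the state, without advancing time (a new reading comes with each control period).
- arm.get_image(name): name is "side" or "top"; returns a dict with "pixels" (480x640x3 uint8, red, green, blue), "range_z" (480x640 float32, m along the optical axis (not along the pixel's ray), 0 where there is no reading), "mtx" (3x3 intrinsics, pixels), "R" (3x3) and "t" (3): a world point X has camera coordinates R X + t. Camera axes: x right, y down, z forward; pixel columns grow to the right and rows downward; lengths in m; the calibration is good to about 2 mm. A picture is of the moment at which its call begins.
- arm.sign_off(): hands the job in; it is judged then, once.
The state is a dict: "clock": time; "joints": joint angles; "dq": joint speeds; "joint_efforts": joint torques, N m; "position": TCP position; "ee_rot": TCP orientation; "force": force on the tool from outside, world axes, zero at the start; "ft_torque": the same for the moment, N m; "width": opening from 0.0 (shut) to 1.0 (fully open); "gripper_force": force on a finger pad.
Only numpy, scipy, OpenCV 4.12 (cv2) and the standard library are available. Lean on these libraries where they do the work, as an engineer would, in place of code of your own. Each camera call takes 0.05 s, during which the arm holds its last target. There are 200 camera calls.

## Task

The guide bar on the sloping stand is to be checked for straightness, but a coil is in the way. Slide the wound coil off its spindle and stand it in the shallow tray, collar up, then pick up the straightedge by its rib and lay it flat on the sloping plate on the spindle side of the guide bar, one long edge flush against the bar and its whole length alongside it. Do not drop either of them, let go of both, and leave the other things on the bench where they are.

Things in the scene. Friction and masses are not known exactly. Their poses are not given: they have to be found in the camera images.
- plate: Grey steel plate of the fixed stand, sloping 30 degrees, low side towards the robot. Tilted frame: x up the slope, y along the guide bar, z the outward normal. Origin on the plate's upper surface, 35 mm above the bench, at the middle of the foot of the guide bar's uphill face. Plate from x = -22 to 150, y = -125 to 125 mm, 10 mm thick, on a foot 160 x 250 mm on the bench.
- guide_bar (a point): Middle of the top edge of the guide bar's uphill face. The fixed steel bar runs along the plate's low side: 240 mm long (plate y), 14 mm wide (plate x = -14 to 0), 10 mm high above the plate.
- spindle_tip (a point): Tip of the fixed steel spindle: 16 mm diameter, 56 mm high (tapered over the top 4 mm), square to the plate (so leaning 30 degrees towards the robot), standing at plate x = 70, y = 55 mm.
- coil: Wound coil (black bobbin, copper winding), loose, 0.3 to 0.55 kg, at the start on the spindle, tilted with it, over the strip where the straightedge must lie. Origin: centre of underside, z along its axis. Flanges 88 mm diameter at z = 0 to 6 and 36 to 42 mm, winding 74 mm between; above them a round black collar to hold, 30 mm diameter, z = 42 to 70 mm. Bore 20 mm right through.
- tray: Fixed shallow orange plastic tray on the bench, 172 mm (its x) x 152 mm (its y) outside, 24 mm high, walls and floor 4 mm thick; the only tray. Left or right of the stand. Origin at the centre of its underside, z up.
- straightedge: Straightedge: flat steel rule 180 mm long (x), 36 mm wide (y), 6 mm thick, with a black plastic rib upright along its middle to hold it by: 80 mm long (x), 12 mm thick (y), up to 44 mm above the underside. The same either way round. Loose, 0.2 to 0.33 kg, lying flat on the bench on the other side of the stand from the tray. Origin at the centre of its underside, z up.
- screwdriver: Bystander: screwdriver lying on the bench in front of the stand.
- wrench: Bystander: wrench lying on the bench to the left of the stand.
- flat_bar: Bystander: plain steel bar 150 x 25 x 6 mm without a rib, lying in front of the stand.
- empty_spool: Bystander: empty grey spool, 100 mm diameter, 55 mm high, standing on the bench to the right of the stand.
- oil_bottle: Bystander: white bottle, 56 mm diameter, 150 mm high, at the back left.
- end_bell: Bystander: round aluminium motor end cover, 110 mm diameter, 55 mm high, at the back right.
- screw_tin: Bystander: dark open tin 90 x 70 x 30 mm, behind the stand.
Mind the look-alikes: they are no part of the job. Leave any purple look-alike of the coil alone.

How it is judged:
By the outcome, as a careful person would: the job done as asked, in the order asked, and still so for the second after the job is handed in, with the robot touching nothing.
It also fails if it takes over 62 s, if anything falls off the work surface, if the arm or the gripper's body presses on something with over 40 N, if the wrist force passes 120 N, or if a joint passes its speed limit or range.

## Working session

There is one attempt and no reset: what is moved stays moved. The work goes in short steps, Python scripts to look and compute and a tool call to move; the robot and the scene stay as the last step left them, time stands still between calls to the robot, and variables do not carry over. Pictures are saved under pics/ and viewed, at most 10 in all, crops included, and the job is handed in when it is done.

Besides the shell and the picture viewer there is one more tool, called after ">>>" as name(argument=value, ...), one argument or row to a line, values as JSON. carry_out: Moves the arm, as the interface text tells. Shift numbers are shares of 0.025 m and turn numbers shares of 0.1 rad, none past 1 either way. Its arguments: {"type":"object","properties":{"commands":{"type":"array"},"squeeze":{"type":"number"}},"required":["commands"]}

```bash
ls; mkdir -p pics; cat > h.py <<'E'
import numpy as np, cv2
from cell import arm
def save(n,f):
    im=arm.get_image(n); cv2.imwrite(f,im["pixels"][:,:,::-1]); np.savez(f[:-4]+'.npz',**{k:np.array(v) for k,v in im.items()}); return im
E
python3 - <<'E'
from h import *
for n in("side","top"):
    im=save(n,f"pics/{n}0.png"); print(n,im["mtx"].round(1).tolist(),im["R"].round(3).tolist(),im["t"].round(3).tolist(), (im["range_z"]>0).mean())
s=arm.observe(); print({k:np.round(v,3) for k,v in s.items()})
E
```

```text
pics
side [[455.1, 0.0, 322.8], [0.0, 455.1, 243.0], [0.0, 0.0, 1.0]] [[0.952, -0.306, 0.008], [-0.146, -0.475, -0.868], [0.269, 0.825, -0.497]] [-0.548, 0.185, 0.829] 0.9959733072916667
top [[505.7, 0.0, 322.6], [0.0, 505.7, 235.2], [0.0, 0.0, 1.0]] [[0.022, -1.0, 0.011], [-0.991, -0.024, -0.134], [0.135, -0.008, -0.991]] [0.021, 0.596, 1.086] 0.9962434895833333
{'clock': np.float64(0.1), 'joints': array([ 1.156,  0.435,  0.025,  1.574, -0.012,  1.134, -0.075]), 'dq': array([-0.001, -0.001, -0.   , -0.001,  0.002, -0.001, -0.001]), 'joint_efforts': array([ 5.0000e-03, -6.6912e+01,  9.8900e-01, -3.1514e+01, -6.0000e-02,
        3.8000e-02,  0.0000e+00]), 'position': array([ 0.191, -0.594,  0.192]), 'ee_rot': array([-3.102e+00, -4.870e-01,  1.000e-03]), 'force': array([ 0.158, -0.92 ,  0.497]), 'ft_torque': array([0.003, 0.023, 0.037]), 'gripper_force': np.float64(0.0), 'width': np.float64(1.002)}
```

View pics/top0.png

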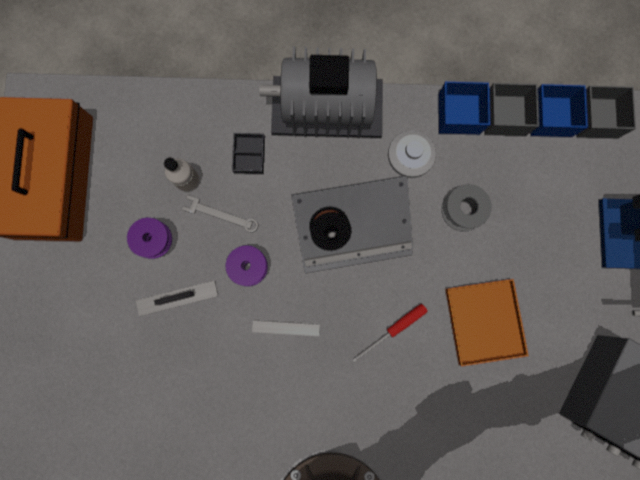

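View pics/side0.png

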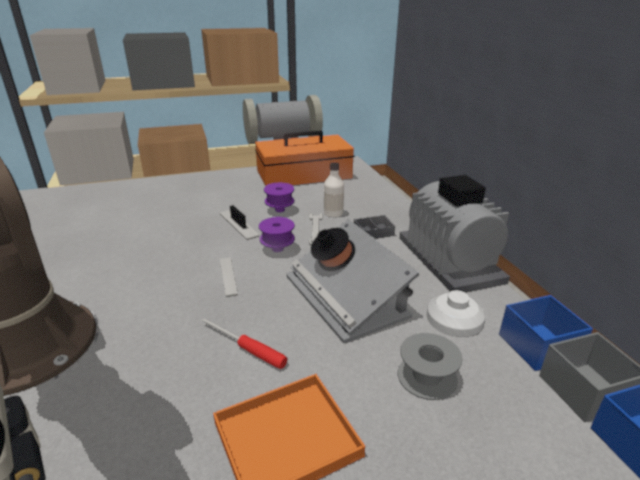

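Top view: black/copper coil on the spindle at (331,230), straightedge with rib at (177,297), tray at (487,322), and the stand around (355,225).
Possible mix-ups:
- **Coil:** the purple spools (150,238) and (246,265), the grey spool (467,207), or the black/copper coil (331,230). I choose the last.
- **Straightedge:** the flat bar without a rib (286,328), or the ribbed one (177,297). I choose the ribbed one.
- **Tray:** the orange toolbox (40,170), or the shallow tray (487,322). I choose the shallow tray.

```bash
cat >> h.py <<'E'
def load(f): return dict(np.load(f))
def world(im):
    v,u=np.mgrid[:480,:640]; z=im["range_z"]; K=im["mtx"]
    c=np.stack([(u-K[0,2])/K[0,0]*z,(v-K[1,2])/K[1,1]*z,z],-1)
    return (c-im["t"])@im["R"]
def ray(im,px,h):   # pixel onto z=h
    K=im["mtx"]; px=np.atleast_2d(px).astype(float)
    d=np.c_[(px[:,0]-K[0,2])/K[0,0],(px[:,1]-K[1,2])/K[1,1],np.ones(len(px))]@im["R"]
    o=-im["R"].T@im["t"]; return o+d*((h-o[2])/d[:,2])[:,None]
def tri(ims,pxs):
    A=np.zeros((3,3));b=np.zeros(3);L=[]
    for im,p in zip(ims,pxs):
        o=-im["R"].T@im["t"]; d=ray(im,p,0)[0]-o; d/=np.linalg.norm(d); P=np.eye(3)-np.outer(d,d); A+=P;b+=P@o;L.append((o,P))
    X=np.linalg.solve(A,b); return X,[np.linalg.norm(P@(X-o)) for o,P in L]
def proj(im,X): c=im["mtx"]@(im["R"]@np.asarray(X)+im["t"]); return c[:2]/c[2]
def hsv(im): return cv2.cvtColor(im["pixels"],cv2.COLOR_RGB2HSV)
E
python3 - <<'E'
from h import *
T=load("pics/top0.npz");S=load("pics/side0.npz")
for n,im in(("T",T),("S",S)):
    W=world(im); H=hsv(im)
    # tray
    m=cv2.inRange(H,(5,150,80),(20,255,255))
    cs=[c for c in cv2.findContours(m,0,2)[0] if cv2.contourArea(c)>500]
    for c in cs:
        r=cv2.minAreaRect(c); print(n,"orange",r,cv2.contourArea(c))
    g=W[...,2]; print("bench z", np.median(g[380:440,250:350]) if n=="T" else np.median(g[300:330,150:200]))
W=world(T)
def P(u,v): return W[v,u].round(4).tolist()
for k,p in dict(plateTR=(403,185),plateTL=(300,200),mid=(380,220),barL=(320,260),barR=(400,250),collar=(326,236),rib=(177,297),trayfloor=(487,322),rule=(150,304)).items(): print(k,P(*p))
def crop(im,x,y,w,h,f,name):
    cv2.imwrite(name,cv2.resize(im["pixels"][y:y+h,x:x+w,::-1],None,fx=f,fy=f,interpolation=cv2.INTER_CUBIC))
a=cv2.resize(T["pixels"][170:280,285:425],None,fx=5,fy=5,interpolation=2)
crop(T,285,170,140,110,5,"pics/c1.png")
b=cv2.resize(T["pixels"][270:330,125:225],(400,240),interpolation=2);c=cv2.resize(S["pixels"][180:300,210:410],(800,480),interpolation=2)
cv2.imwrite("pics/c2.png",np.vstack([c,np.hstack([b[:120*2:2,::2].repeat(1,0),np.zeros((120,600,3),np.uint8)])])[:,:,::-1])
E
```

```text
T orange ((486.9566650390625, 321.74884033203125), (79.41448974609375, 68.71035766601562), 80.21759033203125) 5150.0
T orange ((34.0247688293457, 166.68255615234375), (72.17898559570312, 137.4217529296875), 1.7357046604156494) 8948.5
bench z 0.0009993491699794414
S orange ((289.945556640625, 436.5445556640625), (98.61071014404297, 130.51678466796875), 69.14553833007812) 10660.5
S orange ((304.8283386230469, 159.77578735351562), (45.61048889160156, 96.02892303466797), 85.03025817871094) 2709.5
bench z 8.621218991041626e-05
plateTR [0.6992, -0.1338, 0.1015]
plateTL [0.6607, 0.0852, 0.1037]
mid [0.6286, -0.0897, 0.0639]
barL [0.5392, 0.0397, 0.0463]
barR [0.5662, -0.1377, 0.0396]
collar [0.5809, 0.029, 0.1345]
rib [0.4514, 0.3497, 0.0415]
trayfloor [0.4114, -0.3405, 0.0031]
rule [0.4347, 0.4186, 0.0069]
```

View pics/c1.png

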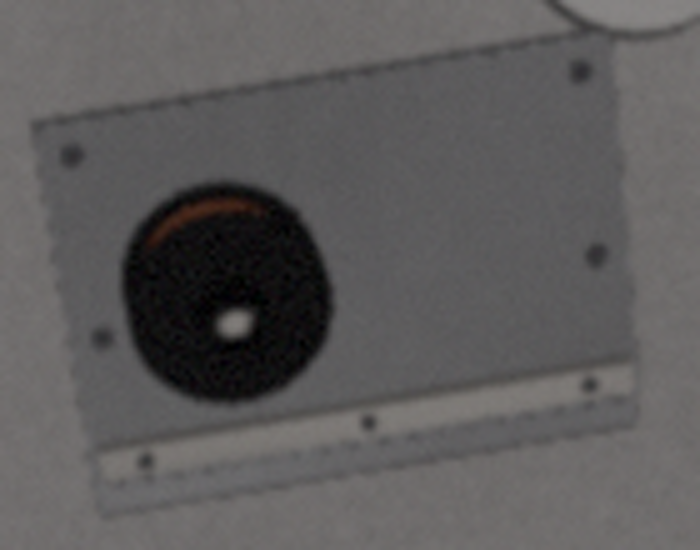

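View pics/c2.png

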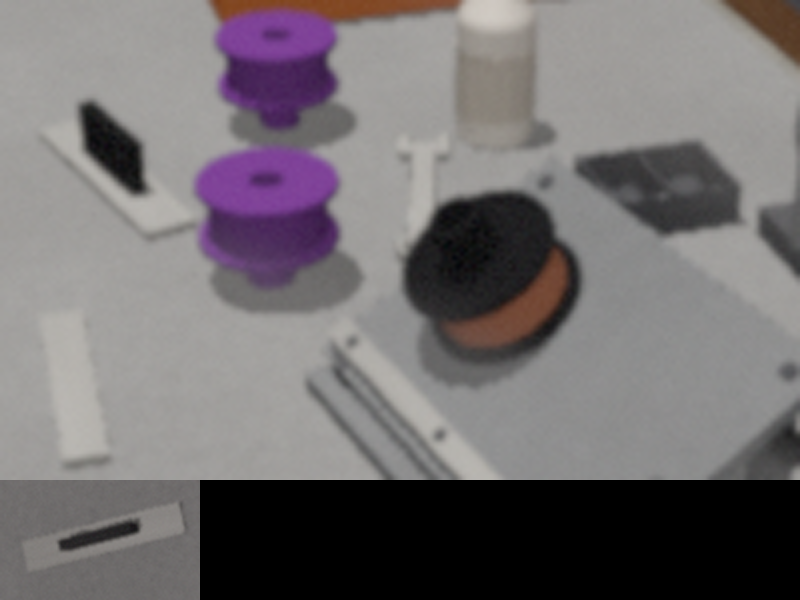

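The crops confirm the choices. The spindle tip shows bright down the bore at about (331.6,234.4). The guide bar's uphill edge runs from (304.5,260.2) to (411,242). The coil is black/copper with its collar up, and the straightedge has the black rib.

```bash
cat > m.py <<'E'
from h import *
T=load("pics/top0.npz");S=load("pics/side0.npz")
def rayplane(im,px,n,d):
    o=-im["R"].T@im["t"]; q=ray(im,px,0)-o; return o+q*((d-o@n)/(q@n))[:,None]
res={}
for n,im in(("T",T),("S",S)):
    W=world(im); V=hsv(im)[...,2].astype(float)
    poly={"T":[(350,195),(398,190),(404,236),(352,244)],"S":[(372,256),(405,275),(378,305),(348,285)]}[n]
    m=np.zeros((480,640),np.uint8); cv2.fillPoly(m,[np.array(poly)],1)
    p=W[m>0]; c=p.mean(0); nn=np.linalg.svd(p-c,full_matrices=False)[2][2]; nn*=np.sign(nn[2]); d=nn@c
    print(n,"plane n",nn.round(4),"tilt",np.degrees(np.arccos(nn[2])).round(2),"updir yaw",np.degrees(np.arctan2(-nn[1],-nn[0])).round(2),"rms",np.std((p-c)@nn).round(4))
    res[n]=(nn,d)
# top: bar edges via column scan of blurred value
V=cv2.GaussianBlur(T["pixels"].mean(2),(0,0),0.7)
E1=[];E2=[]
for u in range(312,406):
    v0=260.2+(u-304.5)*(242-260.2)/(411-304.5)
    for E,lo,hi,s in((E1,v0-4,v0+2.5,1),(E2,v0+3,v0+9,-1)):
        r=np.arange(int(lo),int(hi)+1); g=s*np.gradient(V[r,u]); i=g[1:-1].argmax()+1
        a,b,c=g[i-1],g[i],g[i+1]; E.append((u,r[i]+0.5*(a-c)/(a-2*b+c+1e-9)))
nn,d=res["T"]
yaws=[]
for E in(E1,E2):
    E=np.array(E); k=np.polyfit(E[:,0],E[:,1],1)
    for _ in range(3):
        e=abs(np.polyval(k,E[:,0])-E[:,1]); E=E[e<np.maximum(0.5,2*np.median(e))]; k=np.polyfit(E[:,0],E[:,1],1)
    print("edge",k,len(E),"rms",(np.polyval(k,E[:,0])-E[:,1]).std())
    q=rayplane(T,[(310,np.polyval(k,310)),(406,np.polyval(k,406))],nn,d+0.010); print(q.round(4).tolist(),"yaw",np.degrees(np.arctan2(-(q[0]-q[1])[0],(q[0]-q[1])[1])))
c1=lambda a,b:((a+.5)/5-.5+285,(b+.5)/5-.5+170)
names=["TL","TR","BR","BL"]
q=rayplane(T,[c1(33,122),c1(612,35),c1(636,427),c1(103,517)],nn,d); print("corners",q.round(4).tolist())
q2=rayplane(T,[c1(98,452),c1(632,360)],nn,d+.01); print("bar ends",q2.round(4).tolist())
print("sp tip",rayplane(T,[c1(234,323)],nn,d+.056).round(4))
# side corners
qs=rayplane(S,[((335+.5)/4+210,(340)/4+180)],*res["S"])
# tray, rule, rib
for n,im in(("T",T),("S",S)):
    H=hsv(im); m=cv2.inRange(H,(5,150,80),(20,255,255)); m[:200]=0
    c=max(cv2.findContours(m,0,2)[0],key=cv2.contourArea); hull=cv2.convexHull(c).astype(np.float32)
    bx=cv2.approxPolyDP(hull,8,True)[:,0]; print(n,"tray poly",bx.tolist()); print(ray(im,bx,0.024).round(3)[:, :2].tolist())
W=world(T); x0,y0,x1,y1=120,270,230,325
z=W[y0:y1,x0:x1,2]; 
Bm=(T["pixels"][y0:y1,x0:x1].mean(2)<60).astype(np.uint8)
c=max(cv2.findContours(Bm,0,2)[0],key=cv2.contourArea); r=cv2.minAreaRect(c); print("rib top px",r[0][0]+x0,r[0][1]+y0,r[1],r[2],"z",np.percentile(z[Bm>0],[10,50,90]).round(4))
pts=(c[:,0]+[x0,y0]); w=ray(T,pts,0.044)[:,:2]; print("rib@44",cv2.minAreaRect(w.astype(np.float32)*1000))
g=T["pixels"][y0:y1,x0:x1].mean(2); print("bg",np.median(g),"rule",g[34,30])
Rm=((g>np.median(g)+18)|(Bm>0)).astype(np.uint8); c=max(cv2.findContours(Rm,0,2)[0],key=cv2.contourArea)
w=ray(T,c[:,0]+[x0,y0],0.006)[:,:2]; print("rule@6",cv2.minAreaRect(w.astype(np.float32)*1000))
Ws=world(S); ms=(S["pixels"].mean(2)<60); ms[:203]=0;ms[232:]=0;ms[:,:228]=0;ms[:,250:]=0
p=Ws[ms]; print("rib side: zmax",np.percentile(p[:,2],[2,98]).round(4),"mean",p.mean(0).round(4))
E
python3 m.py
```

```text
T plane n [0.8906 0.4544 0.0201] tilt 88.85 updir yaw -152.97 rms 0.0298
S plane n [-0.2076  0.5915  0.7791] tilt 38.82 updir yaw -70.66 rms 0.019
edge [-1.71553987e-01  3.12742381e+02] 86 rms 0.15819360447269815
[[0.5803, 0.0692, -0.4247], [1.6127, -1.606, -8.2849]] yaw 31.645390275411387
edge [-1.61611323e-01  3.14675917e+02] 74 rms 0.2011537735259134
[[0.5843, 0.0728, -0.6825], [213.0095, -332.138, -1899.3843]] yaw 32.596025393240886
corners [[0.5431, 0.0702, 0.7002], [0.6247, -0.0789, 0.46], [-0.145, 1.1385, 7.0291], [0.5669, 0.095, -0.9106]]
bar ends [[0.5702, 0.0846, -0.3274], [1.8632, -2.0202, -10.0159]]
sp tip [[ 0.6665  0.0029 -0.4563]]
T tray poly [[512.0, 280.0], [527.0, 355.0], [461.0, 365.0], [447.0, 289.0]]
[[0.506, -0.392], [0.342, -0.42], [0.318, -0.274], [0.483, -0.245]]
S tray poly [[363.0, 456.0], [317.0, 479.0], [237.0, 479.0], [214.0, 414.0], [315.0, 375.0]]
[[0.5, -0.412], [0.431, -0.424], [0.333, -0.393], [0.316, -0.282], [0.481, -0.253]]
rib top px 173.96282958984375 297.3575210571289 (5.721563816070557, 39.54610061645508) 75.3791275024414 z [0.041  0.0448 0.0479]
rib@44 ((450.5251770019531, 355.48358154296875), (12.487700462341309, 84.86852264404297), 16.00459098815918)
bg 109.0 rule 127.66666666666667
rule@6 ((450.1129455566406, 360.2962951660156), (33.45751953125, 176.74769592285156), 15.355206489562988)
rib side: zmax [0.0121 0.0463] mean [0.446  0.3378 0.0344]
```

```bash
python3 - <<'E'
s=open('m.py').read()
s=s.replace("p=W[m>0]; c=p.mean(0)","p=W[m>0]; p=p[im['range_z'][m>0]>0.1]; k=abs(p[:,2]-np.median(p[:,2]))<.05; p=p[k]; A=np.c_[p[:,:2],np.ones(len(p))]\n    for _ in range(4):\n        f=np.linalg.lstsq(A,p[:,2],rcond=None)[0]; e=abs(A@f-p[:,2]); k=e<.006; A=A[k];p=p[k]\n    c=p.mean(0)")
s=s.split("# side corners")[0]
open('m2.py','w').write(s)
E
python3 m2.py
```

```text
T plane n [-0.4916 -0.0971  0.8654] tilt 30.07 updir yaw 11.17 rms 0.0018
S plane n [-0.4908 -0.0967  0.8659] tilt 30.01 updir yaw 11.15 rms 0.0011
edge [-1.71553987e-01  3.12742381e+02] 86 rms 0.15819360447269815
[[0.5398, 0.0617, 0.0446], [0.5814, -0.1502, 0.0444]] yaw 11.101126886390901
edge [-1.61611323e-01  3.14675917e+02] 74 rms 0.2011537735259134
[[0.5292, 0.0616, 0.0385], [0.5689, -0.1514, 0.0372]] yaw 10.551145795148338
corners [[0.6713, 0.1038, 0.1124], [0.7156, -0.1408, 0.1102], [0.5578, -0.168, 0.0175], [0.5115, 0.0722, 0.0181]]
bar ends [[0.5385, 0.0745, 0.0452], [0.5849, -0.1612, 0.0452]]
sp tip [[0.5869 0.0176 0.1196]]
```

The measurements agree: the plane tilts 30.0° with yaw 11.1°, and the spindle tip is within 1.5 mm of the text. Next I'll write the planner and check the coil's collar.

```bash
cat > plan.py <<'E'
from h import *
from scipy.spatial.transform import Rotation as Ro
import sys
psi=np.radians(11.1); O=np.array([.5665,-.0427,.035])
X=np.array([np.cos(psi)*.866,np.sin(psi)*.866,.5]); Y=np.array([-np.sin(psi),np.cos(psi),0]); N=np.cross(X,Y)
B=O+.07*X+.055*Y
Rplate=np.c_[Y,X,-N]          # tool x,y,z
def Rdown(yaw): a=np.radians(yaw); y=np.array([np.cos(a),np.sin(a),0]); z=np.array([0,0,-1.]); return np.c_[np.cross(y,z),y,z]
def go(p,R,n=None,src=None):
    s=arm.observe(); p0=np.array(s["position"]); R0=Ro.from_rotvec(s["ee_rot"]).as_matrix()
    if src: p0,R0=src
    w=Ro.from_matrix(R0.T@R).as_rotvec(); d=R0.T@(np.asarray(p)-p0)
    if n is None: n=int(max(np.ceil(np.linalg.norm(d)/.024),np.ceil(np.linalg.norm(w)/.09),1))
    M=sum(Ro.from_rotvec(w*k/n).as_matrix() for k in range(n)); q=np.linalg.solve(M,d)
    print("rows",n,"shift",(q/.025).round(3),"turn",(w/n/.1).round(3),"total mm",(d*1000).round(1),"deg",np.degrees(w).round(2),"clk",round(float(s["clock"]),2),"F",np.round(s["force"],1),"w",round(float(s["width"]),3))
    return q,w/n
E
python3 - <<'E'
from plan import *
go(B+.135*N,Rplate,32)
im=load("pics/top0.npz"); W=world(im); 
m=im["pixels"].mean(2)<50
p=W[m&(abs(W[...,0]-.6)<.07)&(abs(W[...,1]-.02)<.07)]
q=(p-B)@np.c_[X,Y,N]*1000
k=(q[:,2]>64)&(q[:,2]<80); print(k.sum(),np.median(q[k],0).round(1),q[k].min(0).round(1),q[k].max(0).round(1)); k=(q[:,2]>36)&(q[:,2]<48); print(k.sum(),q[k].min(0).round(1),q[k].max(0).round(1),np.median(q[k],0))
print("tip px pred",proj(im,B+.056*N),"collar top",proj(im,B+.07*N))
E
```

```text
rows 32 shift [ 0.954 -0.037  0.062] turn [-0.134  0.118 -0.443] total mm [ 525.8 -465.5    5.2] deg [-24.56  21.71 -81.21] clk 0.1 F [ 0.2 -0.9  0.5] w 1.002
104 [-1.8  0.8 70.8] [-15.4 -14.2  64.1] [15.4 14.9 77. ]
1014 [-41.8 -42.3  37.6] [43.1 42.7 47.8] [ 7.31137153  0.8698107  43.41951458]
tip px pred [331.43578179 233.80357825] collar top [332.19527414 236.3308715 ]
```

The depth points put the collar top at plate z ≈ 70.8 mm, −1.8 mm downhill of the spindle axis, so the pose is verified. Now moving to the pre-grasp.

>>> carry_out(
  commands=[
    [1,0.954,-0.037,0.062,-0.134,0.118,-0.443],
    [1,0.954,-0.037,0.062,-0.134,0.118,-0.443],
    [1,0.954,-0.037,0.062,-0.134,0.118,-0.443],
    [1,0.954,-0.037,0.062,-0.134,0.118,-0.443],
    [1,0.954,-0.037,0.062,-0.134,0.118,-0.443],
    [1,0.954,-0.037,0.062,-0.134,0.118,-0.443],
    [1,0.954,-0.037,0.062,-0.134,0.118,-0.443],
    [1,0.954,-0.037,0.062,-0.134,0.118,-0.443],
  ],
  squeeze=35,
)

```text
clock: 0.9
position: [0.36, -0.5018, 0.1864]
ee_rot: [2.876, 1.002, 0.168]
force: [-0.1, 0.2, 0.1]
width: 1.003
gripper_force: 0.0
```

```bash
python3 -c "
from plan import *
go(B+.135*N-.0015*X+.0005*Y,Rplate,24); print(arm.observe()['joints'].round(2),arm.observe()['position'])"
```

```text
rows 24 shift [ 0.95  -0.041  0.063] turn [-0.133  0.119 -0.441] total mm [ 4.653e+02 -2.844e+02 -3.000e-01] deg [-18.3   16.3  -60.65] clk 0.9 F [-0.1  0.2  0.1] w 1.003
[ 1.01  0.36 -0.14  1.71 -0.03  0.94  0.  ] [ 0.35997671 -0.50176183  0.18637544]
```

>>> carry_out(
  commands=[
    [1,0.95,-0.041,0.063,-0.133,0.119,-0.441],
    [1,0.95,-0.041,0.063,-0.133,0.119,-0.441],
    [1,0.95,-0.041,0.063,-0.133,0.119,-0.441],
    [1,0.95,-0.041,0.063,-0.133,0.119,-0.441],
    [1,0.95,-0.041,0.063,-0.133,0.119,-0.441],
    [1,0.95,-0.041,0.063,-0.133,0.119,-0.441],
    [1,0.95,-0.041,0.063,-0.133,0.119,-0.441],
    [1,0.95,-0.041,0.063,-0.133,0.119,-0.441],
  ],
)

```text
clock: 1.7
position: [0.4829, -0.3576, 0.1895]
ee_rot: [2.566, 1.448, 0.322]
force: [0.0, 0.4, 0.0]
width: 1.001
gripper_force: 0.0
```

>>> carry_out(
  commands=[
    [1,0.95,-0.041,0.063,-0.133,0.119,-0.441],
    [1,0.95,-0.041,0.063,-0.133,0.119,-0.441],
    [1,0.95,-0.041,0.063,-0.133,0.119,-0.441],
    [1,0.95,-0.041,0.063,-0.133,0.119,-0.441],
    [1,0.95,-0.041,0.063,-0.133,0.119,-0.441],
    [1,0.95,-0.041,0.063,-0.133,0.119,-0.441],
    [1,0.95,-0.041,0.063,-0.133,0.119,-0.441],
    [1,0.95,-0.041,0.063,-0.133,0.119,-0.441],
  ],
)

```text
clock: 2.5
position: [0.5479, -0.1795, 0.1927]
ee_rot: [2.185, 1.824, 0.457]
force: [0.0, -0.9, -0.2]
width: 1.003
gripper_force: 0.0
```

```bash
python3 -c "
from plan import *
go(B+.135*N-.0015*X+.0005*Y,Rplate,8); print(arm.observe()['joints'].round(2),arm.observe()['position'])"
```

```text
rows 8 shift [ 0.951 -0.04   0.065] turn [-0.133  0.118 -0.442] total mm [186.1 -36.6   6.6] deg [ -6.09   5.39 -20.24] clk 2.5 F [ 0.  -0.9 -0.2] w 1.003
[ 0.73  0.19 -0.48  2.04 -0.05  0.54  0.14] [ 0.54788229 -0.17948214  0.19266333]
```

>>> carry_out(
  commands=[
    [1,0.951,-0.04,0.065,-0.133,0.118,-0.442],
    [1,0.951,-0.04,0.065,-0.133,0.118,-0.442],
    [1,0.951,-0.04,0.065,-0.133,0.118,-0.442],
    [1,0.951,-0.04,0.065,-0.133,0.118,-0.442],
    [1,0.951,-0.04,0.065,-0.133,0.118,-0.442],
    [1,0.951,-0.04,0.065,-0.133,0.118,-0.442],
    [1,0.951,-0.04,0.065,-0.133,0.118,-0.442],
    [1,0.951,-0.04,0.065,-0.133,0.118,-0.442],
  ],
)

```text
clock: 3.3
position: [0.5478, 0.0103, 0.1862]
ee_rot: [1.749, 2.126, 0.57]
force: [-0.1, 0.3, -0.6]
width: 0.999
gripper_force: 0.0
```

```bash
python3 -c "
from plan import *
go(B+.135*N-.0015*X+.0005*Y,Rplate,1)
go(B+.046*N-.0015*X+.0005*Y,Rplate,5); print(arm.observe()['joints'].round(2),arm.observe()['position'])"
```

```text
rows 1 shift [-0.003  0.     0.001] turn [ 0.004 -0.005  0.003] total mm [-0.1  0.   0. ] deg [ 0.02 -0.03  0.02] clk 3.3 F [-0.1  0.3 -0.6] w 0.999
rows 5 shift [-0.001 -0.     0.712] turn [ 0.001 -0.001  0.001] total mm [-0.1 -0.  89. ] deg [ 0.02 -0.03  0.02] clk 3.3 F [-0.1  0.3 -0.6] w 0.999
[ 0.52  0.11 -0.62  2.22  0.03  0.31  0.09] [0.54775573 0.01025574 0.1861873 ]
```

>>> carry_out(
  commands=[
    [1,0,0,0.7,0,0,0],
    [1,0,0,0.7,0,0,0],
    [1,0,0,0.7,0,0,0],
    [1,0,0,0.7,0,0,0],
    [1,0,0,0.4,0,0,0],
    [1,0,0,0.36,0,0,0],
  ],
)

```text
clock: 3.9
position: [0.5912, 0.0184, 0.1084]
ee_rot: [1.752, 2.127, 0.569]
force: [1.1, 0.3, 0.1]
width: 1.002
gripper_force: 0.0
```

>>> carry_out(
  commands=[
    [0,0,0,0,0,0,0],
    [0,0,0,0,0,0,0],
    [0,0,0,0,0,0,0],
    [0,0,0,0,0,0,0],
    [0,0,0,0,0,0,0],
    [0,0,0,0,0,0,0],
  ],
  squeeze=35,
)

```text
clock: 4.5
position: [0.5919, 0.0166, 0.1097]
ee_rot: [1.754, 2.123, 0.569]
force: [-0.4, -0.4, 0.4]
width: 0.525
gripper_force: 0.0
```

```bash
python3 -c "
from plan import *
go(B+.046*N-.0015*X+.0005*Y,Rplate,1); s=arm.observe();print(s['joints'].round(2),s['gripper_force'],s['ft_torque'])"
```

```text
rows 1 shift [ 0.087 -0.011  0.021] turn [-0.007  0.009 -0.035] total mm [ 2.2 -0.3  0.5] deg [-0.04  0.05 -0.2 ] clk 4.5 F [-0.4 -0.4  0.4] w 0.525
[ 0.23  0.29 -0.36  2.24  0.48  0.12 -0.37] 0.0 [-0.20146138  0.40099641 -0.03227096]
```

>>> carry_out(
  commands=[
    [0,0,0,0,0,0,0],
    [0,0,0,0,0,0,0],
    [0,0,0,0,0,0,0],
    [0,0,0,0,0,0,0],
  ],
)

```text
clock: 4.9
position: [0.5917, 0.0167, 0.1093]
ee_rot: [1.754, 2.124, 0.569]
force: [0.5, 0.1, 0.3]
width: 0.178
gripper_force: 0.0
```

```bash
python3 -c "
from plan import *
go(B+.046*N-.0015*X+.0005*Y,Rplate,1); s=arm.observe();print(s['joints'].round(3),s['gripper_force'],s['ft_torque'])"
```

```text
rows 1 shift [ 0.081 -0.     0.01 ] turn [-0.013  0.006 -0.033] total mm [ 2.  -0.   0.2] deg [-0.08  0.03 -0.19] clk 4.9 F [0.5 0.1 0.3] w 0.178
[ 0.226  0.289 -0.364  2.244  0.479  0.118 -0.368] 0.0 [-0.17115157  0.48696568  0.03303962]
```

```bash
python3 -c "
from h import *
im=save('side','pics/s1.png'); cv2.imwrite('pics/s1c.png',cv2.resize(im['pixels'][130:330,210:460,::-1],None,fx=3,fy=3,interpolation=2))
s=arm.observe();print(s['width'],s['gripper_force'],s['joints'].round(4))"
```

```text
0.13674265012752715 0.0 [ 0.2264  0.2893 -0.3643  2.2439  0.4786  0.1177 -0.3679]
```

View pics/s1c.png

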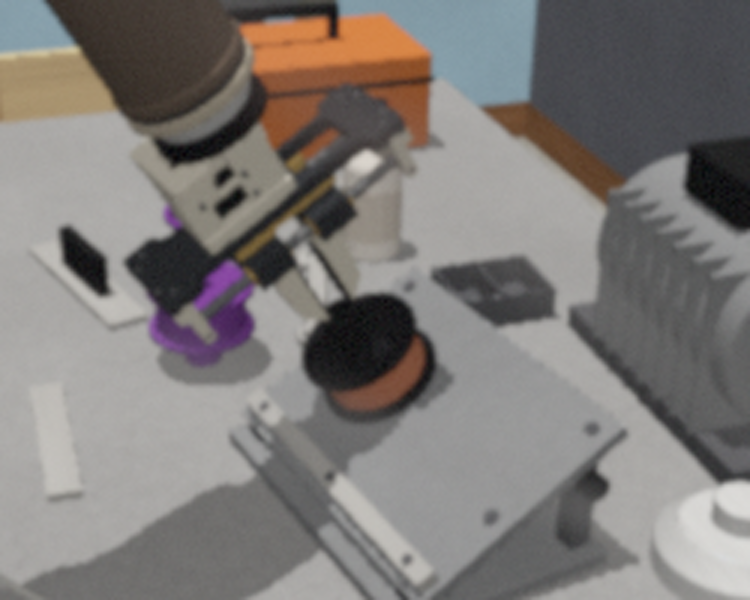

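```bash
python3 -c "
from plan import *
im=load('pics/s1.npz'); s=arm.observe(); 
f=lambda X:((proj(im,X)-[210,130])*3).round()
p=s['position'];R=Ro.from_rotvec(s['ee_rot']).as_matrix()
print('tcp',f(p),'grasp',f(p-.019*R[:,2]),'tips+-15',f(p+.015*R[:,1]),f(p-.015*R[:,1]),'collar base/top',f(B+.042*N),f(B+.07*N),'coil rim',[f(B+.042*N+.044*(np.cos(a)*X+np.sin(a)*Y)).tolist() for a in (0,1.57,3.14,4.71)])
W=world(im);m=(im['range_z']>.1)&(abs(W-(B+.05*N)).max(-1)<.09); q=(W[m]-B)@np.c_[X,Y,N]*1000
c=im['pixels'][m].astype(int)
k=(q[:,2]>44)&(q[:,2]<90)&(abs(q[:,1])<40)&(abs(q[:,0])<60); d=c.mean(1)<55
for lo in range(44,90,6):
  for nm,kk in(('dark',d),('light',~d)):
    t=q[k&kk&(q[:,2]>=lo)&(q[:,2]<lo+6)]
    if len(t): print(lo,nm,len(t),t.min(0).round(),t.max(0).round(),np.median(t,0).round())
"
```

```text
tcp [354. 333.] grasp [343. 315.] tips+-15 [371. 319.] [338. 346.] collar base/top [358. 334.] [340. 308.] coil rim [[405.0, 294.0], [327.0, 308.0], [309.0, 375.0], [390.0, 363.0]]
44 dark 250 [-43. -40.  44.] [37. 31. 50.] [ -4. -14.  45.]
44 light 35 [-45. -12.  44.] [40. 38. 46.] [-14.  22.  45.]
50 dark 35 [-18. -19.  50.] [12. 10. 56.] [ -5. -13.  53.]
56 dark 45 [-18. -17.  56.] [10. 11. 62.] [ -3. -11.  59.]
62 dark 50 [-17. -16.  62.] [11. 10. 68.] [ -3. -11.  65.]
62 light 2 [-11.   5.  67.] [-9.  7. 67.] [-10.   6.  67.]
68 dark 54 [-17. -18.  68.] [10. 10. 74.] [-3. -9. 71.]
68 light 19 [-16.  -4.  70.] [12. 12. 74.] [-1.  7. 72.]
80 light 10 [-17. -12.  80.] [10. -8. 86.] [ -2. -11.  85.]
86 light 20 [-19. -14.  86.] [16.  7. 90.] [  7. -10.  88.]
```

```bash
python3 -c "
from plan import *
im=load('pics/s1.npz'); W=world(im)
for c in [(310,335),(305,325),(345,297),(350,290),(340,270),(300,300),(318,280),(330,316),(262,265),(200,315)]:
    u,v=int(c[0]/3+210),int(c[1]/3+130); print(c,im['pixels'][v,u],((W[v,u]-B)@np.c_[X,Y,N]*1000).round())
T=save('top','pics/t1.png'); cv2.imwrite('pics/t1c.png',cv2.resize(T['pixels'][150:290,260:430,::-1],None,fx=4,fy=4,interpolation=2))
s=arm.observe();print(s['width'],s['gripper_force'])
"
```

```text
(310, 335) [94 91 89] [-23.  32.  45.]
(305, 325) [172 169 166] [ -2. 185. -69.]
(345, 297) [46 45 46] [ 8.  3. 72.]
(350, 290) [125 122 112] [ 10. -12.  89.]
(340, 270) [135 131 120] [ 11. -12. 106.]
(300, 300) [140 135 124] [-21. -11. 106.]
(318, 280) [191 188 184] [ 42. 255. -96.]
(330, 316) [49 46 45] [-7.  7. 65.]
(262, 265) [34 36 38] [-33. -38. 168.]
(200, 315) [128 123 114] [-82. -39. 169.]
0.08978697615678755 0.0
```

View pics/t1c.png

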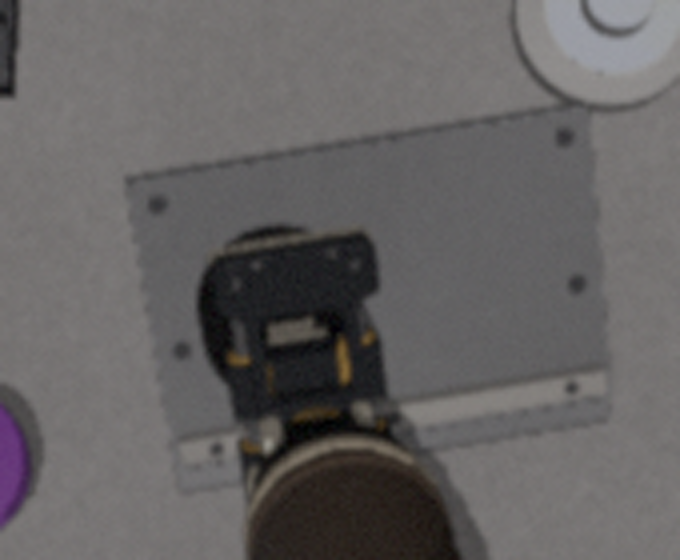

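The top crop shows the gripper over the coil at about crop (300,330). The pads are hidden beneath it, so I'll let the fingers settle and measure their gap.

>>> carry_out(
  commands=[
    [0,0,0,0,0,0,0],
    [0,0,0,0,0,0,0],
  ],
)

```text
clock: 5.2
position: [0.5917, 0.0168, 0.1093]
ee_rot: [1.754, 2.124, 0.569]
force: [0.1, -0.5, -0.3]
width: 0.003
gripper_force: 0.0
```

```bash
python3 -c "
from plan import *
save('side','pics/s2.png')
for f in('s1','s2'):
  im=load(f'pics/{f}.npz'); W=world(im); m=im['range_z']>.1
  q=(W[m]-B)@np.c_[X,Y,N]*1000
  for lo in (50,60,70,76,82,90,98,106):
    t=q[(q[:,2]>=lo)&(q[:,2]<lo+6)&(abs(q[:,1])<20)&(abs(q[:,0])<60)]
    print(f,lo,np.sort(t[:,0].round()).astype(int).tolist()[::2][:60])
s=arm.observe();print(s['width'],s['gripper_force'])
"
```

```text
s1 50 [-18, -16, -15, -14, -12, -11, -9, -8, -6, -4, -3, -1, 0, 2, 5, 7, 9, 12]
s1 60 [-18, -16, -15, -13, -11, -10, -9, -8, -7, -6, -5, -4, -2, -2, -1, 0, 1, 1, 2, 4, 4, 5, 6, 8, 11]
s1 70 [-17, -16, -16, -15, -15, -13, -13, -10, -9, -8, -7, -4, -3, -2, -1, 0, 1, 2, 4, 4, 5, 6, 7, 7, 8, 9, 10, 12]
s1 76 [7]
s1 82 [-19, -15, -12, -11, 6, 7, 8, 9, 12, 15]
s1 90 [-27, -26, -23, -21, -19, -16, -15, -14, -11, 6, 7, 8, 9, 12, 12, 14, 16, 19, 21]
s1 98 [-27, -27, -27, -26, -25, -24, -22, -21, -19, -17, -14, -12, 6, 6, 6, 8, 9, 11, 15, 17, 18, 20, 22]
s1 106 [-28, -26, -25, -24, -22, -21, -19, -17, -17, -15, -11, 6, 6, 6, 8, 9, 11, 12, 13, 15, 16, 17, 19, 20, 22, 24]
s2 50 [-18, -17, -15, -13, -12, -10, -8, -7, -5, -4, -2, -1, 1, 2, 3, 4, 7, 10, 12]
s2 60 [-18, -16, -14, -12, -11, -10, -9, -8, -7, -7, -6, -5, -4, -4, -2, -1, 0, 1, 2, 3, 4, 5, 6, 7, 10]
s2 70 [-16, -16, -15, -15, -13, -13, -13, -12, -12, -10, -9, -6, -4, -1, 1, 4, 6, 7, 9, 9, 11]
s2 76 [-5]
s2 82 [-9, -7, -5, -3, -2, 1, 2, 3, 5, 8]
s2 90 [-18, -15, -12, -11, -9, -8, -6, -4, -2, 0, 1, 2, 4, 5, 7, 9, 10, 12, 14]
s2 98 [-19, -19, -16, -15, -13, -11, -9, -8, -6, -3, 0, 2, 4, 5, 8, 11, 14]
s2 106 [-20, -20, -20, -19, -16, -15, -13, -10, -8, -6, -5, -3, -2, 0, 1, 2, 3, 5, 7, 8, 10, 14, 15]
0.0017482422569589666 0.0
```

The fingers have shut above the collar. Their lowest visible point is at N ≈ 78 mm while the reported TCP is at 46 mm. I'll reopen in place and measure the real fingertip position.

>>> carry_out(
  commands=[
    [1,0,0,0,0,0,0],
    [1,0,0,0,0,0,0],
    [1,0,0,0,0,0,0],
    [1,0,0,0,0,0,0],
    [1,0,0,0,0,0,0],
    [1,0,0,0,0,0,0],
    [1,0,0,0,0,0,0],
    [1,0,0,0,0,0,0],
  ],
)

```text
clock: 6.05
position: [0.5917, 0.0168, 0.1093]
ee_rot: [1.754, 2.124, 0.569]
force: [0.1, -0.7, -0.2]
width: 0.653
gripper_force: 0.0
```

```bash
python3 -c "
from plan import *
im=save('side','pics/s3.png'); s=arm.observe(); print(s['width'],s['joints'].round(4))
R=Ro.from_rotvec(s['ee_rot']).as_matrix(); W=world(im); q=(W-s['position'])@R*1000
m=(im['range_z']>.1)&(abs(q[...,0])<25)&(abs(q[...,1])<75)&(q[...,2]>-110)&(q[...,2]<15)
t=q[m]
for lo in range(-80,15,8):
  k=t[(t[:,2]>=lo)&(t[:,2]<lo+8)]
  print(lo,len(k),np.sort(k[:,1].round()).astype(int).tolist()[::3])
cv2.imwrite('pics/s3c.png',cv2.resize(im['pixels'][160:290,240:390,::-1],None,fx=4,fy=4,interpolation=2))
"
```

```text
0.6891833238377838 [ 0.2264  0.2892 -0.3644  2.2439  0.4787  0.1178 -0.368 ]
-80 70 [-49, -48, -46, -44, -43, -40, -39, -38, -36, -35, -33, -31, 29, 30, 30, 32, 33, 36, 37, 39, 41, 43, 45, 48]
-72 65 [-48, -46, -44, -42, -40, -38, -36, -34, -32, 29, 29, 30, 31, 32, 34, 35, 38, 40, 42, 43, 45, 46]
-64 69 [-48, -48, -47, -45, -44, -42, -40, -38, -37, -35, -32, -31, 29, 29, 31, 32, 34, 36, 37, 39, 40, 43, 45]
-56 55 [-47, -45, -43, -42, -40, -37, -36, -33, -31, 29, 29, 30, 32, 34, 37, 39, 42, 44, 45]
-48 44 [-45, -41, -39, -37, -35, -33, -31, 30, 30, 32, 34, 35, 38, 40, 43]
-40 18 [-37, -32, 29, 30, 31, 34]
-32 52 [-16, -13, -12, -11, -9, -8, -6, -5, -3, -1, 2, 4, 6, 7, 8, 9, 10, 12]
-24 75 [-16, -14, -14, -13, -11, -10, -9, -8, -7, -6, -5, -3, -2, -1, 0, 1, 2, 3, 4, 5, 6, 7, 8, 9, 11]
-16 60 [-16, -15, -14, -12, -10, -8, -6, -5, -4, -3, -2, 0, 0, 1, 2, 4, 5, 6, 8, 11]
-8 45 [-16, -14, -12, -10, -9, -6, -5, -3, -1, 1, 3, 5, 7, 10, 13]
0 470 [-45, -44, -43, -43, -42, -42, -41, -40, -40, -40, -39, -39, -39, -39, -38, -37, -37, -37, -36, -36, -35, -35, -34, -34, -34, -33, -33, -33, -33, -31, -31, -31, -31, -30, -30, -30, -29, -28, -28, -28, -27, -27, -27, -27, -26, -25, -25, -25, -24, -24, -23, -23, -22, -22, -22, -21, -21, -21, -20, -20, -19, -19, -18, -18, -18, -17, -17, -16, -16, -16, -15, -15, -14, -14, -12, -11, -10, -9, -8, -7, -5, -4, -2, -1, 0, 1, 3, 4, 5, 7, 8, 9, 10, 11, 12, 13, 14, 14, 15, 15, 16, 17, 17, 17, 18, 18, 19, 20, 20, 20, 21, 22, 22, 22, 22, 23, 23, 24, 24, 24, 25, 25, 26, 26, 26, 27, 27, 28, 28, 29, 29, 29, 30, 30, 31, 31, 31, 32, 32, 32, 33, 33, 34, 34, 35, 35, 36, 36, 36, 37, 37, 38, 38, 39, 40, 40, 42]
8 0 []
```

View pics/s3c.png

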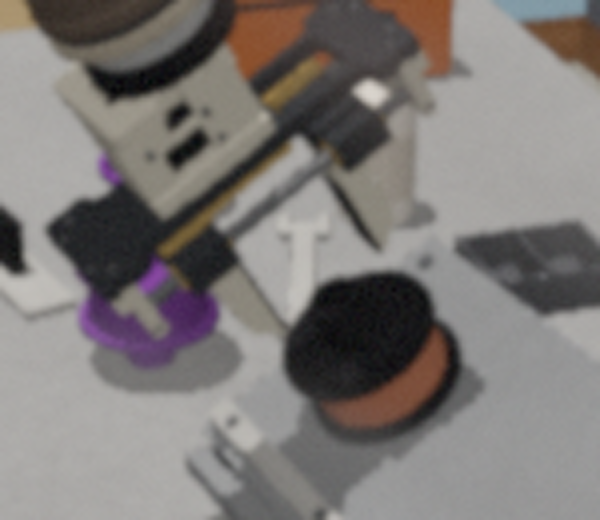

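The side crop shows the open fingers ending above the coil, at about crop (380,245) and (285,330). The tips lie 34 mm behind the reported TCP along tool z. The tool offset in use is therefore 34 mm, and I descend that much further.

>>> carry_out(
  commands=[
    [0.7,0.03,0,0.4,0,0,0],
    [0.7,0.03,0,0.4,0,0,0],
    [0.7,0.02,0,0.3,0,0,0],
  ],
)

```text
clock: 6.4
position: [0.6029, 0.0205, 0.0877]
ee_rot: [1.754, 2.125, 0.567]
force: [0.6, 0.8, 0.5]
width: 0.701
gripper_force: 0.0
```

```bash
python3 -c "
from plan import *
go(B+.012*N-.0015*X+.0005*Y,Rplate,1); print(arm.observe()['joints'].round(4))"
```

```text
rows 1 shift [0.019 0.028 0.389] turn [-0.029  0.01  -0.031] total mm [0.5 0.7 9.7] deg [-0.16  0.06 -0.18] clk 6.4 F [0.6 0.8 0.5] w 0.701
[ 0.2737  0.3565 -0.4412  2.235   1.0657  0.1206 -0.9471]
```

>>> carry_out(
  commands=[
    [0.7,0,0.02,0.2,0,0,0],
    [0.7,0,0,0.15,0,0,0],
    [0.7,0,0,0,0,0,0],
  ],
)

```text
clock: 6.7
position: [0.6073, 0.0214, 0.0801]
ee_rot: [1.754, 2.125, 0.566]
force: [0.4, 1.0, -0.2]
width: 0.701
gripper_force: 0.0
```

```bash
python3 -c "
from plan import *
go(B+.012*N-.0015*X+.0005*Y,Rplate,1); print(arm.observe()['joints'].round(4))"
```

```text
rows 1 shift [0.017 0.024 0.037] turn [-0.038  0.008 -0.029] total mm [0.4 0.6 0.9] deg [-0.22  0.05 -0.17] clk 6.7 F [ 0.4  1.  -0.2] w 0.701
[ 0.2685  0.3771 -0.4399  2.2313  1.2053  0.1208 -1.0841]
```

>>> carry_out(
  commands=[
    [0,0,0,0,0,0,0],
    [0,0,0,0,0,0,0],
    [0,0,0,0,0,0,0],
    [0,0,0,0,0,0,0],
    [0,0,0,0,0,0,0],
    [0,0,0,0,0,0,0],
    [0,0,0,0,0,0,0],
  ],
  squeeze=40,
)

```text
clock: 7.4
position: [0.607, 0.0212, 0.0805]
ee_rot: [1.754, 2.125, 0.565]
force: [-3.4, -0.4, 1.6]
width: 0.31
gripper_force: 40.0
```

```bash
python3 -c "
from plan import *
go(B+.062*N,Rplate,4); s=arm.observe(); print(s['joints'].round(4),s['gripper_force'])"
```

```text
rows 4 shift [ 0.001  0.021 -0.486] turn [-0.009  0.003 -0.007] total mm [  0.    2.1 -48.6] deg [-0.21  0.08 -0.17] clk 7.4 F [-3.4 -0.4  1.6] w 0.31
[ 0.2686  0.376  -0.4399  2.2319  1.2039  0.121  -1.0831] 40.00605014618486
```

>>> carry_out(
  commands=[
    [0,0,0.04,-0.2,0,0,0],
    [0,0,0.04,-0.4,0,0,0],
    [0,0,0,-0.4,0,0,0],
    [0,0,0,-0.4,0,0,0],
  ],
)

```text
clock: 7.8
position: [0.5908, 0.0181, 0.1114]
ee_rot: [1.756, 2.126, 0.564]
force: [0.3, 0.7, -3.9]
width: 0.306
gripper_force: 40.0
```

```bash
python3 -c "
from plan import *
go(B+.095*N+.0005*X,Rplate,4); s=arm.observe(); print(s['joints'].round(4),s['gripper_force'])"
```

```text
rows 4 shift [-0.     0.014 -0.466] turn [-0.013  0.003 -0.008] total mm [ -0.    1.3 -46.6] deg [-0.31  0.06 -0.18] clk 7.8 F [ 0.3  0.7 -3.9] w 0.306
[ 0.4987  0.3416 -0.702   2.2205  0.9591  0.2211 -0.8245] 39.99909534235485
```

>>> carry_out(
  commands=[
    [0,0,0.01,-0.5,0,0,0],
    [0,0,0.01,-0.5,0,0,0],
    [0,0,0.01,-0.5,0,0,0],
    [0,0,0.01,-0.6,0,0,0],
  ],
)

```text
clock: 8.2
position: [0.5658, 0.0133, 0.1573]
ee_rot: [1.756, 2.126, 0.564]
force: [1.1, 1.0, -3.4]
width: 0.311
gripper_force: 40.0
```

```bash
python3 -c "
from plan import *
s=arm.observe(); p=np.array(s['position']);R=Ro.from_rotvec(s['ee_rot']).as_matrix(); print('N',(p-B)@np.c_[X,Y,N])
print(s['joints'].round(3),s['gripper_force'])
up=p+np.array([-.02,-.02,.06])
go(up,R,3)
Rd=Rdown(-39); hi=np.array([.412,-.337,.16]); go(hi,Rd)
"
```

```text
N [-1.21538025e-04  6.07600563e-05  1.00913045e-01]
[ 0.791  0.282 -1.     2.204  0.692  0.324 -0.548] 39.99903469579294
rows 3 shift [-0.211  0.125 -0.85 ] turn [0. 0. 0.] total mm [-15.8   9.4 -63.7] deg [0. 0. 0.] clk 8.2 F [ 1.1  1.  -3.4] w 0.311
rows 16 shift [-0.966 -0.175 -0.095] turn [ 0.303 -0.141  0.532] total mm [-314.8 -187.4 -110.1] deg [ 27.73 -12.95  48.75] clk 8.2 F [ 1.1  1.  -3.4] w 0.311
```

>>> carry_out(
  commands=[
    [0,-0.966,-0.175,-0.095,0.303,-0.141,0.532],
    [0,-0.966,-0.175,-0.095,0.303,-0.141,0.532],
    [0,-0.966,-0.175,-0.095,0.303,-0.141,0.532],
    [0,-0.966,-0.175,-0.095,0.303,-0.141,0.532],
    [0,-0.966,-0.175,-0.095,0.303,-0.141,0.532],
    [0,-0.966,-0.175,-0.095,0.303,-0.141,0.532],
    [0,-0.966,-0.175,-0.095,0.303,-0.141,0.532],
    [0,-0.966,-0.175,-0.095,0.303,-0.141,0.532],
  ],
)

```text
clock: 9.0
position: [0.5269, -0.1792, 0.154]
ee_rot: [2.342, 1.809, 0.305]
force: [-0.0, -0.4, -5.2]
width: 0.315
gripper_force: 40.0
```

```bash
python3 -c "
from plan import *
s=arm.observe();print(s['joints'].round(3),s['gripper_force'],s['position'])
go(np.array([.412,-.337,.16]),Rdown(-39),8)
"
```

```text
[ 1.07   0.39  -1.     1.979  0.454  0.721 -0.416] 39.99797563184984 [ 0.5269023  -0.17923923  0.15398327]
rows 8 shift [-0.963 -0.175 -0.097] turn [ 0.301 -0.142  0.529] total mm [-180.4  -66.1  -34.7] deg [13.8  -6.51 24.23] clk 9.0 F [-0.  -0.4 -5.2] w 0.315
```

>>> carry_out(
  commands=[
    [0,-0.963,-0.175,-0.097,0.301,-0.142,0.529],
    [0,-0.963,-0.175,-0.097,0.301,-0.142,0.529],
    [0,-0.963,-0.175,-0.097,0.301,-0.142,0.529],
    [0,-0.963,-0.175,-0.097,0.301,-0.142,0.529],
    [0,-0.963,-0.175,-0.097,0.301,-0.142,0.529],
    [0,-0.963,-0.175,-0.097,0.301,-0.142,0.529],
    [0,-0.963,-0.175,-0.097,0.301,-0.142,0.529],
    [0,-0.963,-0.175,-0.097,0.301,-0.142,0.529],
  ],
)

```text
clock: 9.8
position: [0.4124, -0.3369, 0.1599]
ee_rot: [2.836, 1.352, 0.001]
force: [-0.1, 0.7, -3.7]
width: 0.309
gripper_force: 40.0
```

```bash
python3 -c "
from plan import *
s=arm.observe();print(s['joints'].round(3),s['gripper_force'],s['position'])
go(np.array([.412,-.337,.01]),Rdown(-39),7)
im=save('side','pics/s4.png'); W=world(im); m=(im['range_z']>.1)&(abs(W[...,0]-.412)<.07)&(abs(W[...,1]+.337)<.07)&(W[...,2]>.05)
H=hsv(im); p=W[m]; h=H[m]; cop=(h[:,0]<15)&(h[:,1]>90)&(h[:,2]>60)&(p[:,2]>.1)
print('copper',cop.sum(),p[cop].min(0),p[cop].max(0)); d=(im['pixels'][m].mean(1)<60)&(p[:,2]<.3); print('dark z',np.percentile(p[d][:,2],[1,5,50,95]).round(3))
"
```

```text
[ 1.201  0.445 -0.837  1.792  0.373  1.07  -0.452] 39.99786172178574 [ 0.41241199 -0.33686175  0.15992513]
rows 7 shift [-0.002 -0.002  0.857] turn [ 0.001 -0.001 -0.   ] total mm [ -0.5  -0.3 149.9] deg [ 0.02 -0.04 -0.01] clk 9.8 F [-0.1  0.7 -3.7] w 0.309
copper 906 [ 0.35731924 -0.38292267  0.14736607] [ 0.45422723 -0.31928553  0.53455747]
dark z [0.15  0.153 0.203 0.297]
```

```bash
python3 -c "
from plan import *
im=load('pics/s4.npz'); W=world(im); H=hsv(im)
m=(im['range_z']>.1)&(abs(W[...,0]-.412)<.08)&(abs(W[...,1]+.337)<.08)&(W[...,2]>.1)&(W[...,2]<.33)
p=W[m];c=im['pixels'][m].astype(int);h=H[m]
cop=(c[:,0]>c[:,2]*1.5)&(c[:,0]>50); d=c.max(1)<60
for z in np.arange(.135,.32,.006):
  k=(p[:,2]>=z)&(p[:,2]<z+.006); 
  f=lambda q:(len(q),q[:,0].min().round(3),q[:,0].max().round(3),q[:,1].min().round(3),q[:,1].max().round(3)) if len(q) else 0
  print(z.round(3),'cop',f(p[k&cop]),'dark',f(p[k&d]),'other',f(p[k&~cop&~d]))
cv2.imwrite('pics/s4c.png',cv2.resize(im['pixels'][180:480,150:450,::-1],None,fx=2,fy=2,interpolation=2))
"
```

```text
0.135 cop 0 dark 0 other 0
0.141 cop 0 dark 0 other (1, np.float64(0.385), np.float64(0.385), np.float64(-0.371), np.float64(-0.371))
0.147 cop (80, np.float64(0.374), np.float64(0.448), np.float64(-0.383), np.float64(-0.331)) dark (255, np.float64(0.369), np.float64(0.453), np.float64(-0.382), np.float64(-0.322)) other (59, np.float64(0.367), np.float64(0.454), np.float64(-0.373), np.float64(-0.32))
0.153 cop (218, np.float64(0.374), np.float64(0.447), np.float64(-0.376), np.float64(-0.333)) dark (258, np.float64(0.369), np.float64(0.453), np.float64(-0.382), np.float64(-0.323)) other (13, np.float64(0.368), np.float64(0.453), np.float64(-0.349), np.float64(-0.32))
0.159 cop (194, np.float64(0.374), np.float64(0.443), np.float64(-0.375), np.float64(-0.335)) dark (2, np.float64(0.374), np.float64(0.374), np.float64(-0.335), np.float64(-0.335)) other 0
0.165 cop (205, np.float64(0.374), np.float64(0.443), np.float64(-0.376), np.float64(-0.342)) dark (2, np.float64(0.441), np.float64(0.443), np.float64(-0.359), np.float64(-0.355)) other 0
0.171 cop (152, np.float64(0.377), np.float64(0
[... 4395 characters left out ...]
oat64(0.492), np.float64(-0.417), np.float64(-0.257))
0.303 cop (1, np.float64(0.447), np.float64(0.447), np.float64(-0.391), np.float64(-0.391)) dark (204, np.float64(0.333), np.float64(0.492), np.float64(-0.407), np.float64(-0.279)) other (477, np.float64(0.335), np.float64(0.49), np.float64(-0.416), np.float64(-0.258))
0.309 cop 0 dark (46, np.float64(0.379), np.float64(0.43), np.float64(-0.352), np.float64(-0.331)) other (412, np.float64(0.358), np.float64(0.44), np.float64(-0.367), np.float64(-0.322))
0.315 cop 0 dark (104, np.float64(0.376), np.float64(0.43), np.float64(-0.35), np.float64(-0.329)) other (246, np.float64(0.359), np.float64(0.441), np.float64(-0.366), np.float64(-0.322))
```

View pics/s4c.png

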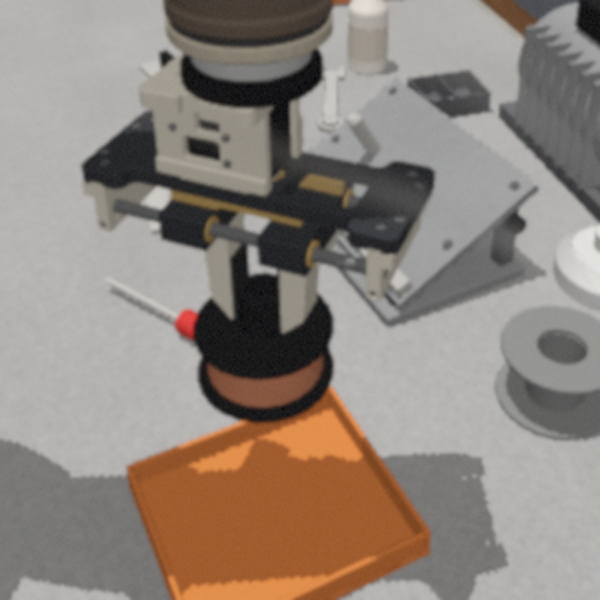

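The side crop shows the coil held upright at crop (265,350) above the tray. Its bottom is at z ≈ 0.150 and the fingertips at 0.195, which confirms the 34–35 mm offset. Lowering now.

>>> carry_out(
  commands=[
    [0,0,0,0.9,0,0,0],
    [0,0,0,0.9,0,0,0],
    [0,0,0,0.9,0,0,0],
    [0,0,0,0.9,0,0,0],
    [0,0,0,0.9,0,0,0],
    [0,0,0,0.6,0,0,0],
    [0,0,0,0.2,0,0,0],
    [0,0,0,0.1,0,0,0],
  ],
)

```text
clock: 10.65
position: [0.4141, -0.3362, 0.0252]
ee_rot: [2.833, 1.355, 0.004]
force: [0.0, 0.1, -4.6]
width: 0.307
gripper_force: 40.0
```

>>> carry_out(
  commands=[
    [0,0,0,0.08,0,0,0],
    [0,0,0,0.08,0,0,0],
  ],
)

```text
clock: 10.85
position: [0.4147, -0.3368, 0.0222]
ee_rot: [2.831, 1.354, 0.005]
force: [-0.4, -0.4, -4.5]
width: 0.307
gripper_force: 40.0
```

>>> carry_out(
  commands=[
    [0,0,0,0.1,0,0,0],
    [0,0,0,0.08,0,0,0],
  ],
)

```text
clock: 11.05
position: [0.4142, -0.3366, 0.0172]
ee_rot: [2.832, 1.354, 0.004]
force: [0.5, 0.8, -5.6]
width: 0.309
gripper_force: 40.0
```

>>> carry_out(
  commands=[
    [0,0,0,0.06,0,0,0],
    [0,0,0,0.0,0,0,0],
  ],
)

```text
clock: 11.25
position: [0.4144, -0.3366, 0.0163]
ee_rot: [2.831, 1.354, 0.004]
force: [-2.2, 1.4, 4.2]
width: 0.309
gripper_force: 40.0
```

Contact. Releasing and lifting off.

>>> carry_out(
  commands=[
    [0.45,0,0,0,0,0,0],
    [0.45,0,0,0,0,0,0],
    [0.7,0,0,0,0,0,0],
    [0.7,0,0,0,0,0,0],
    [0.7,0,0,0,0,0,0],
    [0.7,0,0,-0.3,0,0,0],
    [0.7,0,0,-0.8,0,0,0],
    [0.7,0,0,-1,0,0,0],
  ],
)

```text
clock: 12.05
position: [0.4134, -0.3358, 0.0683]
ee_rot: [2.834, 1.356, 0.003]
force: [0.5, -0.9, 0.9]
width: 0.703
gripper_force: 0.0
```

>>> carry_out(
  commands=[
    [0.7,0,0,-1,0,0,0],
    [0.7,0,0,-1,0,0,0],
    [0.7,0,0,-1,0,0,0],
    [0.7,0,0,-1,0,0,0],
  ],
)

```text
clock: 12.45
position: [0.4136, -0.336, 0.1696]
ee_rot: [2.832, 1.355, 0.004]
force: [0.1, -1.0, 0.3]
width: 0.698
gripper_force: 0.0
```

```bash
python3 -c "
from plan import *
im=save('top','pics/t2.png'); W=world(im); s=arm.observe(); print(s['joints'].round(3),s['position'],s['width'])
sd=save('side','pics/s5.png'); V=world(sd); m=(sd['range_z']>.1)&(abs(V[...,0]-.412)<.09)&(abs(V[...,1]+.337)<.09)&(sd['pixels'].max(2)<60)&(V[...,2]<.085)&(V[...,2]>.008)
p=V[m]; 
for z in np.arange(0,.085,.006):
  k=p[(p[:,2]>=z)&(p[:,2]<z+.006)]
  if len(k)>3: print(z.round(3),len(k),k.min(0).round(3),k.max(0).round(3))
# straightedge refine: both views
for n,i,box in(('T',load('pics/top0.npz'),(120,270,230,325)),('S',load('pics/side0.npz'),(215,195,265,245))):
  x0,y0,x1,y1=box; w=world(i)[y0:y1,x0:x1]; g=i['pixels'][y0:y1,x0:x1].mean(2)
  dk=(g<60)&(w[...,2]>.036); q=w[dk]; 
  if len(q)>5:print(n,'rib top',len(q),'z',np.median(q[:,2]).round(4),cv2.minAreaRect((q[:,:2]*1000).astype(np.float32)))
  bg=np.median(g); r=(g>bg+15); c=max(cv2.findContours((r|(g<60)).astype(np.uint8),0,2)[0],key=cv2.contourArea)
  print(n,'rule',cv2.minAreaRect((ray(i,c[:,0]+[x0,y0],.006)[:,:2]*1000).astype(np.float32)))
"
```

```text
[ 1.207  0.432 -0.848  1.776  0.363  1.089 -0.442] [ 0.41569359 -0.33677414  0.1734778 ] 0.7008261591936571
0.006 384 [ 0.37  -0.382  0.008] [ 0.454 -0.326  0.012]
0.036 12 [ 0.372 -0.381  0.041] [ 0.443 -0.352  0.042]
0.042 1881 [ 0.37  -0.382  0.042] [ 0.454 -0.297  0.048]
0.048 80 [ 0.38  -0.373  0.048] [ 0.452 -0.324  0.054]
0.054 93 [ 0.398 -0.354  0.054] [ 0.425 -0.326  0.06 ]
0.06 104 [ 0.398 -0.353  0.06 ] [ 0.426 -0.326  0.066]
0.066 118 [ 0.398 -0.353  0.066] [ 0.426 -0.323  0.072]
0.072 170 [ 0.398 -0.353  0.072] [ 0.427 -0.323  0.076]
T rib top 202 z 0.045 ((453.77178955078125, 220.71279907226562), (26.461627960205078, 352.6653747558594), 1.0184892416000366)
T rule ((450.5845642089844, 360.68780517578125), (35.1588249206543, 177.2496795654297), 15.558090209960938)
S rib top 68 z 0.0432 ((395.8487854003906, -191.530517578125), (1153.628173828125, 31.6610050201416), 84.5416030883789)
S rule ((452.4857482910156, 397.8011474609375), (31.39468765258789, 140.22442626953125), 14.150507926940918)
```

The coil stands upright in the tray: upper flange top at 48 mm, centre (0.412, −0.338). Now for the straightedge; first I check the clearance to the near purple spool.

```bash
python3 -c "
from plan import *
for f in('top0','side0'):
  i=load(f'pics/{f}.npz'); W=world(i); H=hsv(i); m=cv2.inRange(H,(125,80,40),(160,255,255)); 
  for c in cv2.findContours(m,0,2)[0]:
    if cv2.contourArea(c)>200:
      k=np.zeros_like(m); cv2.drawContours(k,[c],0,1,-1); p=W[cv2.erode(k,np.ones((3,3)))>0]; z=np.percentile(p[:,2],98); t=p[p[:,2]>z-.01]; print(f,'purple top z',z.round(3),t.mean(0).round(3),t.min(0).round(3),t.max(0).round(3))
go([.4505,.359,.12],Rdown(15.6),32)
"
```

```text
top0 purple top z 0.075 [0.521 0.197 0.077] [0.444 0.044 0.066] [0.563 0.239 1.156]
top0 purple top z 0.076 [0.577 0.411 0.074] [0.444 0.044 0.066] [0.618 0.454 1.156]
side0 purple top z 0.072 [0.518 0.183 0.072] [ 0.325 -0.764  0.062] [0.557 0.231 0.577]
side0 purple top z 0.073 [0.572 0.393 0.074] [ 0.325 -0.764  0.063] [0.612 0.447 0.577]
rows 32 shift [ 0.892 -0.151  0.064] turn [ 0.003  0.001 -0.297] total mm [ 563.6 -409.9   49.1] deg [  0.48   0.15 -54.46] clk 12.55 F [-0.4 -0.3 -0.5] w 0.699
```

>>> carry_out(
  commands=[
    [0.7,0.89,-0.15,0.06,0,0,-0.3],
    [0.7,0.89,-0.15,0.06,0,0,-0.3],
    [0.7,0.89,-0.15,0.06,0,0,-0.3],
    [0.7,0.89,-0.15,0.06,0,0,-0.3],
    [0.7,0.89,-0.15,0.06,0,0,-0.3],
    [0.7,0.89,-0.15,0.06,0,0,-0.3],
    [0.7,0.89,-0.15,0.06,0,0,-0.3],
    [0.7,0.89,-0.15,0.06,0,0,-0.3],
  ],
)

```text
clock: 13.35
position: [0.4848, -0.1699, 0.1558]
ee_rot: [2.649, 1.686, 0.003]
force: [1.4, -0.3, 0.9]
width: 0.699
gripper_force: 0.0
```

>>> carry_out(
  commands=[
    [0.7,0.89,-0.15,0.06,0,0,-0.3],
    [0.7,0.89,-0.15,0.06,0,0,-0.3],
    [0.7,0.89,-0.15,0.06,0,0,-0.3],
    [0.7,0.89,-0.15,0.06,0,0,-0.3],
    [0.7,0.89,-0.15,0.06,0,0,-0.3],
    [0.7,0.89,-0.15,0.06,0,0,-0.3],
    [0.7,0.89,-0.15,0.06,0,0,-0.3],
    [0.7,0.89,-0.15,0.06,0,0,-0.3],
  ],
)

```text
clock: 14.15
position: [0.5145, 0.0076, 0.1438]
ee_rot: [2.427, 1.991, 0.002]
force: [0.3, -1.1, -0.0]
width: 0.7
gripper_force: 0.0
```

>>> carry_out(
  commands=[
    [0.7,0.89,-0.15,0.06,0,0,-0.3],
    [0.7,0.89,-0.15,0.06,0,0,-0.3],
    [0.7,0.89,-0.15,0.06,0,0,-0.3],
    [0.7,0.89,-0.15,0.06,0,0,-0.3],
    [0.7,0.89,-0.15,0.06,0,0,-0.3],
    [0.7,0.89,-0.15,0.06,0,0,-0.3],
    [0.7,0.89,-0.15,0.06,0,0,-0.3],
    [0.7,0.89,-0.15,0.06,0,0,-0.3],
  ],
)

```text
clock: 14.95
position: [0.5012, 0.1871, 0.1315]
ee_rot: [2.172, 2.267, 0.002]
force: [0.0, -0.5, 0.2]
width: 0.7
gripper_force: 0.0
```

```bash
python3 -c "
from plan import *
go([.4505,.359,.12],Rdown(15.6)); s=arm.observe();print(s['joints'].round(3),s['position'])
"
```

```text
rows 8 shift [ 0.889 -0.128  0.057] turn [ 0.003  0.002 -0.287] total mm [174.  -43.3  11.2] deg [  0.14   0.08 -13.15] clk 14.95 F [ 0.  -0.5  0.2] w 0.7
[ 0.251  0.55  -1.009  1.816  0.53   1.074 -0.913] [0.50116262 0.18705551 0.13153874]
```

>>> carry_out(
  commands=[
    [0.7,0.889,-0.128,0.057,0.003,0.002,-0.287],
    [0.7,0.889,-0.128,0.057,0.003,0.002,-0.287],
    [0.7,0.889,-0.128,0.057,0.003,0.002,-0.287],
    [0.7,0.889,-0.128,0.057,0.003,0.002,-0.287],
    [0.7,0.889,-0.128,0.057,0.003,0.002,-0.287],
    [0.7,0.889,-0.128,0.057,0.003,0.002,-0.287],
    [0.7,0.889,-0.128,0.057,0.003,0.002,-0.287],
    [0.7,0.889,-0.128,0.057,0.003,0.002,-0.287],
  ],
)

```text
clock: 15.75
position: [0.4507, 0.3589, 0.12]
ee_rot: [-1.899, -2.502, -0.0]
force: [-0.8, 0.5, 1.2]
width: 0.701
gripper_force: 0.0
```

```bash
python3 -c "
from plan import *
go([.4505,.359,-.012],Rdown(15.6)); s=arm.observe();print(s['joints'].round(3),s['position'])
im=save('side','pics/s6.png'); R=Ro.from_rotvec(s['ee_rot']).as_matrix(); q=(world(im)-s['position'])@R*1000
m=(im['range_z']>.1)&(abs(q[...,0])<25)&(abs(q[...,1])<70)&(q[...,2]>-110)&(q[...,2]<60); t=q[m]
for lo in range(-75,0,6):
  k=t[(t[:,2]>=lo)&(t[:,2]<lo+6)]; print(lo,len(k),k.min(0).round() if len(k) else '',k.max(0).round() if len(k) else '')
W=world(im); m=(im['range_z']>.1)&(im['pixels'].max(2)<60)&(abs(W[...,0]-.45)<.06)&(abs(W[...,1]-.36)<.07)&(W[...,2]>.035)&(W[...,2]<.055); t=W[m]; print('rib',len(t),t.min(0).round(3),t.max(0).round(3), ((t-s['position'])@R*1000).min(0).round(),((t-s['position'])@R*1000).max(0).round())
"
```

```text
rows 6 shift [ 0.001 -0.001  0.88 ] turn [ 0. -0. -0.] total mm [ 1.00e-01 -2.00e-01  1.32e+02] deg [ 0. -0. -0.] clk 15.75 F [-0.8  0.5  1.2] w 0.701
[-0.097  0.639 -1.015  1.727  0.598  1.12  -1.026] [0.45072444 0.35891352 0.11996787]
-75 44 [-15. -53. -75.] [ 10.  48. -69.]
-69 44 [-14. -52. -69.] [ 11.  49. -63.]
-63 40 [-14. -51. -63.] [ 11.  46. -57.]
-57 43 [-14. -51. -57.] [  8.  48. -51.]
-51 35 [-12. -50. -51.] [  8.  48. -45.]
-45 23 [-12. -44. -45.] [  8.  39. -39.]
-39 12 [-11. -36. -39.] [ 10.  37. -35.]
-33 0  
-27 0  
-21 0  
-15 0  
-9 0  
-3 0  
rib 73 [0.434 0.318 0.035] [0.46  0.382 0.047] [-42. -11.  73.] [27. -1. 85.]
```

>>> carry_out(
  commands=[
    [0.5,0,-0.12,0.9,0,0,0],
    [0.5,0,0,0.9,0,0,0],
    [0.5,0,0,0.9,0,0,0],
    [0.5,0,0,0.9,0,0,0],
    [0.5,0,0,0.9,0,0,0],
    [0.5,0,0,0.5,0,0,0],
    [0.5,0,0,0.2,0,0,0],
    [0.3,0,0,0.05,0,0,0],
  ],
)

```text
clock: 16.6
position: [0.4483, 0.3576, -0.011]
ee_rot: [-1.901, -2.501, -0.0]
force: [-0.2, -0.2, -0.3]
width: 0.453
gripper_force: 0.0
```

>>> carry_out(
  commands=[
    [0,0,0,0,0,0,0],
    [0,0,0,0,0,0,0],
    [0,0,0,0,0,0,0],
    [0,0,0,0,0,0,0],
    [0,0,0,0,0,0,0],
    [0,0,0,0,0,0,0],
  ],
  squeeze=40,
)

```text
clock: 17.2
position: [0.4486, 0.3577, -0.0105]
ee_rot: [1.901, 2.501, 0.002]
force: [-0.6, -1.2, 6.0]
width: 0.129
gripper_force: 40.0
```

Gripped: 11.9 mm wide, matching the rib. Lifting.

>>> carry_out(
  commands=[
    [0,0,0,-0.4,0,0,0],
    [0,0,0,-0.9,0,0,0],
    [0,0,0,-1,0,0,0],
    [0,0,0,-1,0,0,0],
    [0,0,0,-1,0,0,0],
    [0,0,0,-1,0,0,0],
    [0,0,0,-0.9,0,0,0],
  ],
)

```text
clock: 17.9
position: [0.448, 0.3573, 0.1454]
ee_rot: [1.9, 2.502, 0.0]
force: [0.8, 0.1, -3.3]
width: 0.124
gripper_force: 40.0
```

```bash
python3 -c "
from plan import *
s=arm.observe();print(s['joints'].round(3),s['position'],s['gripper_force'])
tgt=O+.03*X+.12*N
q,w=go(tgt,Rplate,20); p=np.array(s['position']);R=Ro.from_rotvec(s['ee_rot']).as_matrix()
for i in range(20):
  p=p+R@q; R=R@Ro.from_rotvec(w).as_matrix()
  if i%4==3: print(p.round(3))
"
```

```text
[-0.081  0.61  -1.036  1.706  0.567  1.16  -1.004] [0.44795406 0.35730755 0.14544761] 39.99391257762909
rows 20 shift [-0.831 -0.019 -0.02 ] turn [-0.262 -0.01   0.038] total mm [-414.5  -27.    -8.6] deg [-29.97  -1.18   4.35] clk 17.9 F [ 0.8  0.1 -3.3] w 0.124
[0.468 0.277 0.147]
[0.486 0.196 0.149]
[0.503 0.114 0.151]
[0.519 0.033 0.153]
[ 0.533 -0.049  0.154]
```

>>> carry_out(
  commands=[
    [0,-0.831,-0.019,-0.02,-0.262,-0.01,0.038],
    [0,-0.831,-0.019,-0.02,-0.262,-0.01,0.038],
    [0,-0.831,-0.019,-0.02,-0.262,-0.01,0.038],
    [0,-0.831,-0.019,-0.02,-0.262,-0.01,0.038],
    [0,-0.831,-0.019,-0.02,-0.262,-0.01,0.038],
    [0,-0.831,-0.019,-0.02,-0.262,-0.01,0.038],
    [0,-0.831,-0.019,-0.02,-0.262,-0.01,0.038],
    [0,-0.831,-0.019,-0.02,-0.262,-0.01,0.038],
  ],
)

```text
clock: 18.7
position: [0.4862, 0.1947, 0.1481]
ee_rot: [1.85, 2.359, 0.244]
force: [-0.4, 0.8, -2.6]
width: 0.127
gripper_force: 40.0
```

>>> carry_out(
  commands=[
    [0,-0.831,-0.019,-0.02,-0.262,-0.01,0.038],
    [0,-0.831,-0.019,-0.02,-0.262,-0.01,0.038],
    [0,-0.831,-0.019,-0.02,-0.262,-0.01,0.038],
    [0,-0.831,-0.019,-0.02,-0.262,-0.01,0.038],
    [0,-0.831,-0.019,-0.02,-0.262,-0.01,0.038],
    [0,-0.831,-0.019,-0.02,-0.262,-0.01,0.038],
    [0,-0.831,-0.019,-0.02,-0.262,-0.01,0.038],
    [0,-0.831,-0.019,-0.02,-0.262,-0.01,0.038],
  ],
)

```text
clock: 19.5
position: [0.5187, 0.0317, 0.1514]
ee_rot: [1.785, 2.205, 0.466]
force: [0.5, 0.1, -3.7]
width: 0.129
gripper_force: 40.0
```

>>> carry_out(
  commands=[
    [0,-0.831,-0.019,-0.02,-0.262,-0.01,0.038],
    [0,-0.831,-0.019,-0.02,-0.262,-0.01,0.038],
    [0,-0.831,-0.019,-0.02,-0.262,-0.01,0.038],
    [0,-0.831,-0.019,-0.02,-0.262,-0.01,0.038],
    [0,0,0,0,0,0,0],
  ],
)

```text
clock: 20.0
position: [0.532, -0.0526, 0.1514]
ee_rot: [1.755, 2.122, 0.567]
force: [0.4, -0.6, -3.2]
width: 0.127
gripper_force: 40.0
```

```bash
python3 -c "
from plan import *
s=arm.observe();print(s['joints'].round(3),s['position'],s['gripper_force'])
go(O+.03*X+.12*N,Rplate,1)
go(O+.026*X+.02*N,Rplate,6)
for n in('side','top'):
  im=save(n,f'pics/{n}7.png'); q=(world(im)-O)@np.c_[X,Y,N]*1000
  m=(im['range_z']>.1)&(q[...,0]<70)&(q[...,0]>-20)&(abs(q[...,1])<115)&(q[...,2]>105)&(q[...,2]<152); t=q[m];c=im['pixels'][m].max(1)
  for nm,k in(('rule',(c>100)&(t[:,2]<145)),('rib',c<60)):
    if k.sum()>5:
      print(n,nm,k.sum(),np.percentile(t[k],[1,50,99],axis=0).round(1).tolist())
      if nm=='rule': f=np.polyfit(t[k][:,1],t[k][:,2],1); print('roll slope',f, 'vs x',np.polyfit(t[k][:,0],t[k][:,2],1), 'yaw', cv2.minAreaRect(t[k][:,:2].astype(np.float32)))
"
```

```text
[ 1.138  0.315 -1.187  2.254  0.634  0.298 -0.332] [ 0.53202291 -0.05264593  0.15138172] 39.99223709106445
rows 1 shift [ 0.125  0.11  -0.054] turn [-0.014  0.023 -0.045] total mm [ 3.1  2.7 -1.3] deg [-0.08  0.13 -0.26] clk 20.0 F [ 0.4 -0.6 -3.2] w 0.127
rows 6 shift [ 0.022 -0.008  0.658] turn [-0.002  0.004 -0.008] total mm [ 3.3 -1.1 98.7] deg [-0.08  0.13 -0.26] clk 20.0 F [ 0.4 -0.6 -3.2] w 0.127
side rule 671 [[8.3, -93.2, 130.4], [24.3, -57.5, 135.7], [44.1, 74.2, 137.5]]
roll slope [5.88070991e-03 1.35785382e+02] vs x [-6.56216184e-03  1.35652395e+02] yaw ((26.465118408203125, -3.6266403198242188), (181.7435760498047, 36.21818542480469), 89.79290008544922)
side rib 41 [[20.5, -44.5, 138.0], [24.8, -41.9, 145.8], [30.3, -7.4, 151.5]]
top rule 784 [[11.4, -88.2, 131.2], [30.1, 45.9, 135.3], [47.8, 90.2, 139.1]]
roll slope [-1.65442353e-03  1.35300758e+02] vs x [-1.14727475e-03  1.35316673e+02] yaw ((29.250864028930664, 0.7300491333007812), (180.48056030273438, 38.22315979003906), 89.81757354736328)
top rib 51 [[34.1, -34.9, 137.4], [35.0, 25.0, 146.4], [37.1, 39.7, 151.4]]
```

>>> carry_out(
  commands=[
    [0,0.1,0,0.6,0,0,-0.02],
    [0,0.03,0,0.6,0,0,-0.02],
    [0,0,0,0.6,0,0,0],
    [0,0,0,0.6,0,0,0],
  ],
)

```text
clock: 20.5
position: [0.5627, -0.0388, 0.1005]
ee_rot: [1.743, 2.129, 0.571]
force: [1.4, -0.7, -3.3]
width: 0.128
gripper_force: 40.0
```

```bash
python3 -c "
from plan import *
s=arm.observe();print(s['joints'].round(3),s['position'],s['gripper_force'])
go(O+.026*X+.0065*N,Rplate,4)
"
```

```text
[ 0.686  0.342 -0.738  2.279  0.922  0.14  -0.651] [ 0.56270326 -0.03880813  0.10052884] 39.991416335105896
rows 4 shift [-0.046 -0.042  0.517] turn [ 0.003 -0.003  0.013] total mm [-4.6 -4.3 51.7] deg [ 0.07 -0.06  0.29] clk 20.5 F [ 1.4 -0.7 -3.3] w 0.128
```

>>> carry_out(
  commands=[
    [0,-0.04,-0.04,0.35,0,0,0.02],
    [0,-0.04,-0.04,0.35,0,0,0.01],
    [0,-0.04,-0.04,0.35,0,0,0],
    [0,-0.04,-0.04,0.35,0,0,0],
    [0,-0.02,0,0.3,0,0,0],
    [0,0,0,0.2,0,0,0],
    [0,0,0,0,0,0,0],
  ],
)

```text
clock: 21.2
position: [0.5835, -0.0391, 0.0574]
ee_rot: [1.747, 2.128, 0.572]
force: [-0.3, 0.7, -4.2]
width: 0.13
gripper_force: 40.0
```

```bash
python3 -c "
from plan import *
s=arm.observe();print(s['joints'].round(3),s['position'],s['gripper_force'])
go(O+.026*X+.0065*N,Rplate,1)
"
```

```text
[ 0.631  0.464 -0.707  2.275  1.69   0.17  -1.395] [ 0.58349673 -0.03906952  0.05736617] 39.992578625679016
rows 1 shift [-0.012 -0.01   0.167] turn [ 0.013 -0.021  0.016] total mm [-0.3 -0.2  4.2] deg [ 0.07 -0.12  0.09] clk 21.2 F [-0.3  0.7 -4.2] w 0.13
```

>>> carry_out(
  commands=[
    [0,0,0,0.2,0,0,0],
    [0,0,0,0.2,0,0,0],
    [0,0,0,0.1,0,0,0],
    [0,0,0,0,0,0,0],
  ],
)

```text
clock: 21.6
position: [0.5894, -0.0389, 0.0467]
ee_rot: [1.748, 2.126, 0.571]
force: [0.3, 0.5, -2.9]
width: 0.128
gripper_force: 40.0
```

```bash
cat > st.py <<'E'
from plan import *
s=arm.observe();print(s['joints'].round(3),'gf',round(float(s['gripper_force']),1))
print('tcp plate mm',((s['position']-O)@np.c_[X,Y,N]*1000).round(1),'F plate',(np.array(s['force'])@np.c_[X,Y,N]).round(1),'M plate',(np.array(s['ft_torque'])@np.c_[X,Y,N]).round(2))
go(O+.026*X,Rplate,1)
E
python3 - <<'E'
exec(open('st.py').read())
im=save('side','pics/s8.png'); q=(world(im)-O)@np.c_[X,Y,N]*1000
m=(im['range_z']>.1)&(q[...,0]<60)&(q[...,0]>2)&(abs(q[...,1])<100)&(q[...,2]>5)&(q[...,2]<35); t=q[m];c=im['pixels'][m].max(1); k=c>140
h=np.histogram(t[k][:,2],bins=range(5,36,2)); print(h[0],np.percentile(t[k],[1,50,99],axis=0).round(1).tolist(), np.polyfit(t[k][:,1],t[k][:,2],1))
m=(im['range_z']>.1)&(q[...,0]<140)&(q[...,0]>80)&(abs(q[...,1])<100)&(abs(q[...,2])<8); print('plate N med',np.median(q[m][:,2]))
E
```

```text
[ 0.655  0.509 -0.751  2.268  1.768  0.216 -1.46 ] gf 40.0
tcp plate mm [25.9 -0.6 -1.4] F plate [-1.1  0.4 -2.7] M plate [-0.02  0.82  0.03]
rows 1 shift [ 0.026  0.003 -0.057] turn [ 0.011 -0.01   0.008] total mm [ 0.7  0.1 -1.4] deg [ 0.06 -0.06  0.04] clk 21.6 F [ 0.3  0.5 -2.9] w 0.128
[  0   0   3   8 129 255  39   1   0   0   0   0   0   0   0] [[7.7, -90.5, 11.6], [29.4, -64.6, 15.5], [43.2, 6.7, 18.1]] [4.31222409e-03 1.56924539e+01]
plate N med 1.643305475265534
```

>>> carry_out(
  commands=[
    [0,0,0,0.12,0,0,0],
    [0,0,0,0.08,0,0,0],
    [0,0,0,0,0,0,0],
  ],
)

```text
clock: 21.95
position: [0.5918, -0.039, 0.0422]
ee_rot: [1.748, 2.126, 0.571]
force: [0.1, 0.4, -3.2]
width: 0.129
gripper_force: 40.0
```

>>> carry_out(
  commands=[
    [0,0,0,0.06,0,0,0],
    [0,0,0,0,0,0,0],
  ],
)

```text
clock: 22.15
position: [0.5925, -0.0389, 0.0409]
ee_rot: [1.748, 2.126, 0.571]
force: [0.5, 0.1, -4.1]
width: 0.129
gripper_force: 40.0
```

```bash
python3 st.py
```

```text
[ 0.663  0.532 -0.769  2.264  1.802  0.238 -1.487] gf 40.0
tcp plate mm [25.7 -1.3 -8. ] F plate [-1.6 -0.  -3.8] M plate [-0.06  0.85 -0.02]
rows 1 shift [ 0.05   0.012 -0.32 ] turn [ 0.01  -0.004  0.003] total mm [ 1.3  0.3 -8. ] deg [ 0.06 -0.02  0.02] clk 22.15 F [ 0.5  0.1 -4.1] w 0.129
```

>>> carry_out(
  commands=[
    [0,0,0,0.05,0,0,0],
    [0,0,0,0,0,0,0],
  ],
)

```text
clock: 22.35
position: [0.5932, -0.0387, 0.0399]
ee_rot: [1.748, 2.126, 0.571]
force: [-0.5, -0.3, -3.4]
width: 0.126
gripper_force: 40.0
```

>>> carry_out(
  commands=[
    [0,0,0,0.04,0,0,0],
    [0,0,0,0,0,0,0],
  ],
)

```text
clock: 22.55
position: [0.5932, -0.0387, 0.0396]
ee_rot: [1.747, 2.125, 0.57]
force: [-10.9, -1.8, 13.2]
width: 0.125
gripper_force: 40.0
```

```bash
python3 st.py
```

```text
[ 0.665  0.538 -0.775  2.264  1.811  0.246 -1.494] gf 40.0
tcp plate mm [25.7 -1.2 -9.5] F plate [-3.   0.3 16.9] M plate [-0.11  1.11 -0.02]
rows 1 shift [ 0.049  0.013 -0.379] turn [0.015 0.004 0.01 ] total mm [ 1.2  0.3 -9.5] deg [0.09 0.02 0.06] clk 22.55 F [-10.9  -1.8  13.2] w 0.125
```

Plate contact (about 17 N normal). I back off slightly and slide down towards the bar.

>>> carry_out(
  commands=[
    [0,0,0,-0.025,0,0,0],
    [0,0,-0.1,0,0,0,0],
    [0,0,-0.1,0,0,0,0],
    [0,0,0,0,0,0,0],
  ],
)

```text
clock: 22.95
position: [0.5894, -0.0395, 0.0374]
ee_rot: [1.747, 2.125, 0.572]
force: [-1.7, 0.0, 4.5]
width: 0.13
gripper_force: 40.0
```

>>> carry_out(
  commands=[
    [0,0,-0.04,0,0,0,0],
    [0,0,0,0,0,0,0],
  ],
)

```text
clock: 23.15
position: [0.5888, -0.0396, 0.0371]
ee_rot: [1.747, 2.125, 0.572]
force: [0.2, 0.8, 5.2]
width: 0.13
gripper_force: 40.0
```

```bash
python3 st.py
```

```text
[ 0.686  0.548 -0.797  2.274  1.845  0.26  -1.521] gf 40.0
tcp plate mm [20.5 -1.3 -9.4] F plate [2.9 0.7 4.3] M plate [-0.08 -0.02  0.01]
rows 1 shift [ 0.051  0.219 -0.377] turn [ 0.022 -0.003  0.005] total mm [ 1.3  5.5 -9.4] deg [ 0.13 -0.02  0.03] clk 23.15 F [0.2 0.8 5.2] w 0.13
```

>>> carry_out(
  commands=[
    [0,0,-0.03,0,0,0,0],
    [0,0,-0.03,0,0,0,0],
    [0,0,0,0,0,0,0],
  ],
)

```text
clock: 23.45
position: [0.5874, -0.0399, 0.0363]
ee_rot: [1.747, 2.125, 0.572]
force: [0.5, 0.8, 6.6]
width: 0.128
gripper_force: 40.0
```

```bash
python3 st.py
```

```text
[ 0.691  0.55  -0.803  2.277  1.853  0.264 -1.528] gf 40.0
tcp plate mm [18.9 -1.2 -9.4] F plate [3.9 0.7 5.4] M plate [-0.04 -0.11  0.05]
rows 1 shift [ 0.05   0.284 -0.377] turn [ 0.021 -0.003  0.006] total mm [ 1.2  7.1 -9.4] deg [ 0.12 -0.02  0.03] clk 23.45 F [0.5 0.8 6.6] w 0.128
```

>>> carry_out(
  commands=[
    [0,0,-0.03,0,0,0,0],
    [0,0,-0.03,0,0,0,0],
    [0,0,0,0,0,0,0],
  ],
)

```text
clock: 23.75
position: [0.5862, -0.0401, 0.0355]
ee_rot: [1.747, 2.125, 0.572]
force: [0.1, -0.4, 6.7]
width: 0.131
gripper_force: 40.0
```

```bash
python3 st.py
```

```text
[ 0.696  0.553 -0.809  2.28   1.862  0.268 -1.535] gf 40.0
tcp plate mm [17.4 -1.3 -9.5] F plate [ 3.3 -0.4  5.8] M plate [-0.05 -0.15 -0.03]
rows 1 shift [ 0.051  0.344 -0.377] turn [ 0.02  -0.002  0.006] total mm [ 1.3  8.6 -9.4] deg [ 0.12 -0.01  0.03] clk 23.75 F [ 0.1 -0.4  6.7] w 0.131
```

>>> carry_out(
  commands=[
    [0,0,-0.03,0,0,0,0],
    [0,0,-0.03,0,0,0,0],
    [0,0,0,0,0,0,0],
  ],
)

```text
clock: 24.05
position: [0.5852, -0.0403, 0.035]
ee_rot: [1.747, 2.125, 0.572]
force: [1.0, 0.7, 6.4]
width: 0.128
gripper_force: 40.0
```

```bash
python3 st.py
```

```text
[ 0.701  0.555 -0.814  2.282  1.87   0.272 -1.541] gf 40.0
tcp plate mm [16.3 -1.2 -9.4] F plate [4.2 0.5 4.9] M plate [-0.05 -0.27 -0.06]
rows 1 shift [ 0.049  0.389 -0.377] turn [ 0.025 -0.003  0.007] total mm [ 1.2  9.7 -9.4] deg [ 0.14 -0.02  0.04] clk 24.05 F [1.  0.7 6.4] w 0.128
```

>>> carry_out(
  commands=[
    [0,0,-0.03,0,0,0,0],
    [0,0,-0.03,0,0,0,0],
    [0,0,0,0,0,0,0],
  ],
)

```text
clock: 24.35
position: [0.5852, -0.0403, 0.035]
ee_rot: [1.746, 2.124, 0.574]
force: [3.9, 0.9, 7.6]
width: 0.126
gripper_force: 40.0
```

```bash
python3 st.py; python3 - <<'E'
import sys; sys.path.insert(0,'.')
from plan import *
im=save('side','pics/s9.png'); q=(world(im)-O)@np.c_[X,Y,N]*1000
cv2.imwrite('pics/s9c.png',cv2.resize(im['pixels'][215:345,270:430,::-1],None,fx=4,fy=4,interpolation=2))
m=(im['range_z']>.1)&(q[...,0]<60)&(q[...,0]>-20)&(abs(q[...,1])<130)&(q[...,2]>2)&(q[...,2]<20)&(im['pixels'].max(2)>140)
t=q[m]
for y in range(-120,20,15):
  k=t[(t[:,1]>=y)&(t[:,1]<y+15)]; print(y,len(k),np.percentile(k[:,0],[1,99]).round(1) if len(k) else '', [ (x,np.median(k[(k[:,0]>=x)&(k[:,0]<x+5)][:,2]).round(1)) for x in range(-15,45,5) if ((k[:,0]>=x)&(k[:,0]<x+5)).any()])
E
```

```text
[ 0.706  0.558 -0.82   2.284  1.878  0.276 -1.547] gf 40.0
tcp plate mm [16.3 -1.3 -9.4] F plate [7.2 0.1 4.6] M plate [ 0.04 -0.98 -0.01]
rows 1 shift [ 0.051  0.391 -0.374] turn [ 0.044 -0.001  0.011] total mm [ 1.3  9.8 -9.3] deg [ 0.25 -0.01  0.06] clk 24.35 F [3.9 0.9 7.6] w 0.126
-120 105 [-16.3  58.8] [(-15, np.float64(11.3)), (-10, np.float64(11.5)), (-5, np.float64(10.7)), (0, np.float64(2.2)), (5, np.float64(2.5)), (10, np.float64(2.7)), (15, np.float64(2.5)), (20, np.float64(2.4)), (25, np.float64(2.5)), (30, np.float64(2.7)), (35, np.float64(2.5)), (40, np.float64(2.6))]
-105 112 [-16.3  57.7] [(-15, np.float64(11.4)), (-10, np.float64(12.4)), (-5, np.float64(11.1)), (0, np.float64(2.5)), (5, np.float64(2.9)), (10, np.float64(2.4)), (15, np.float64(6.2)), (20, np.float64(3.5)), (25, np.float64(2.8)), (30, np.float64(2.6)), (35, np.float64(2.4)), (40, np.float64(2.3))]
-90 203 [-15.9  58.1] [(-15, np.float64(11.7)), (-10, np.float64(11.9)), (-5, np.float64(10.9)), (0, np.float64(7.3)), (5, np.float64(7.5)), (10, np.float64(7.0)), (15, np.float64(7.2)), (20, np.float64(7.1)
[... 520 characters left out ...]
np.float64(7.8)), (10, np.float64(7.6)), (15, np.float64(7.7)), (20, np.float64(8.0)), (25, np.float64(7.2)), (30, np.float64(7.3)), (35, np.float64(2.2)), (40, np.float64(2.6))]
-45 36 [-16.2  33. ] [(-15, np.float64(11.1)), (-10, np.float64(10.8)), (-5, np.float64(8.2)), (10, np.float64(7.0)), (15, np.float64(6.5)), (20, np.float64(8.2)), (25, np.float64(7.5)), (30, np.float64(6.5))]
-30 28 [23.6 33.9] [(20, np.float64(8.0)), (25, np.float64(7.7)), (30, np.float64(7.4))]
-15 19 [26.5 34.1] [(25, np.float64(7.2)), (30, np.float64(7.8))]
0 9 [26.7 34.3] [(25, np.float64(8.0)), (30, np.float64(8.5))]
15 24 [-16.4  56.8] [(-15, np.float64(11.6)), (-10, np.float64(12.1)), (40, np.float64(2.6))]
```

View pics/s9c.png

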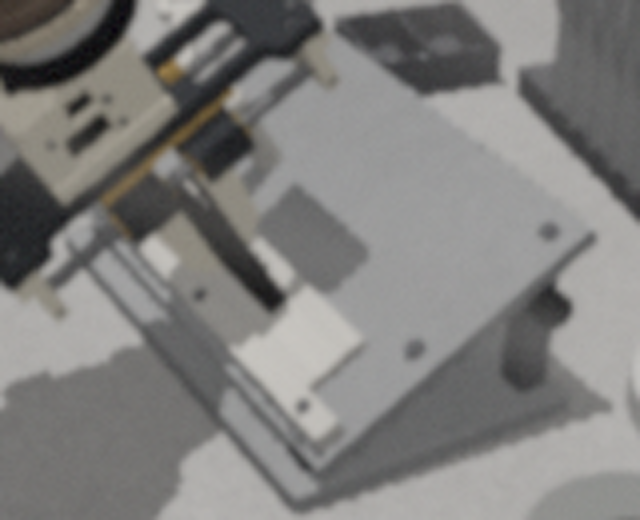

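The last crop shows the rule lying on the plate against the bar; its visible end is at crop (310,350) and the bar at (310,415). The force now climbs at constant x with no yaw moment, so the edge is seated. I add a small push and then open gently.

>>> carry_out(
  commands=[
    [0,0,-0.04,0,0,0,0],
    [0,0,0,0,0,0,0],
  ],
  squeeze=20,
)

```text
clock: 24.6
position: [0.5851, -0.0403, 0.035]
ee_rot: [1.745, 2.123, 0.575]
force: [5.4, 0.7, 7.8]
width: 0.13
gripper_force: 20.0
```

```bash
python3 st.py
```

```text
[ 0.709  0.559 -0.824  2.285  1.884  0.279 -1.552] gf 20.0
tcp plate mm [16.2 -1.3 -9.3] F plate [ 8.6 -0.4  4.1] M plate [-0.01 -1.53 -0.06]
rows 1 shift [ 0.05   0.395 -0.372] turn [ 0.055 -0.     0.014] total mm [ 1.3  9.9 -9.3] deg [ 0.32 -0.    0.08] clk 24.6 F [5.4 0.7 7.8] w 0.13
```

>>> carry_out(
  commands=[
    [0,0,0.05,0,0,0,0],
    [0.15,0,0,0,0,0,0],
    [0.2,0,0,0,0,0,0],
    [0.35,0,0,0,0,0,0],
    [0.35,0,0,0,0,0,0],
    [0.35,0,0,0,0,0,0],
  ],
)

```text
clock: 25.2
position: [0.5827, -0.0407, 0.0333]
ee_rot: [1.749, 2.126, 0.57]
force: [-0.1, -1.0, 0.5]
width: 0.346
gripper_force: 0.0
```

```bash
python3 st.py
```

```text
[ 0.705  0.558 -0.818  2.287  1.876  0.275 -1.546] gf 0.0
tcp plate mm [13.2 -1.2 -9.6] F plate [-0.  -0.9  0.6] M plate [-0.02  0.45  0.05]
rows 1 shift [ 0.047  0.511 -0.385] turn [ 0.001 -0.006  0.001] total mm [ 1.2 12.8 -9.6] deg [ 0.01 -0.03  0.01] clk 25.2 F [-0.1 -1.   0.5] w 0.346
```

>>> carry_out(
  commands=[
    [0.4,0,0.1,-0.2,0,0,0],
    [0.4,0,0,-0.4,0,0,0],
    [0.4,0,0,-0.5,0,0,0],
    [0.4,0,0,-0.6,0,0,0],
    [0.4,0,0,-0.6,0,0,0],
    [0.4,0,0,-0.8,0,0,0],
    [0.4,0,0,-0.8,0,0,0],
    [0.4,0,0,-0.8,0,0,0],
  ],
)

```text
clock: 26.0
position: [0.5286, -0.0513, 0.134]
ee_rot: [1.748, 2.126, 0.57]
force: [0.2, -0.3, 0.5]
width: 0.397
gripper_force: 0.0
```

```bash
python3 st.py; python3 -c "
from plan import *
p=arm.observe()['position']; R=Ro.from_rotvec(arm.observe()['ee_rot']).as_matrix(); go(np.array([.40,-.05,.25]),R,8); go(np.array([.40,-.05,.25]),Rdown(0),8)"
```

```text
[ 1.121  0.359 -1.19   2.284  0.861  0.284 -0.546] gf 0.0
tcp plate mm [ 15.8  -1.1 105.2] F plate [ 0.4 -0.3  0.4] M plate [-0.08  0.52  0.05]
rows 1 shift [0.044 0.406 4.207] turn [ 0.002 -0.     0.009] total mm [  1.1  10.1 105.2] deg [ 0.01 -0.    0.05] clk 26.0 F [ 0.2 -0.3  0.5] w 0.397
rows 8 shift [ 0.13  -0.255 -0.817] turn [0. 0. 0.] total mm [  26.1  -51.  -163.4] deg [0. 0. 0.] clk 26.0 F [ 0.2 -0.3  0.5] w 0.397
rows 8 shift [ 0.086 -0.448 -0.748] turn [ 0.653 -0.063  0.238] total mm [  26.1  -51.  -163.4] deg [29.92 -2.9  10.89] clk 26.0 F [ 0.2 -0.3  0.5] w 0.397
```

>>> carry_out(
  commands=[
    [0.4,0.086,-0.448,-0.748,0.653,-0.063,0.238],
    [0.4,0.086,-0.448,-0.748,0.653,-0.063,0.238],
    [0.4,0.086,-0.448,-0.748,0.653,-0.063,0.238],
    [0.4,0.086,-0.448,-0.748,0.653,-0.063,0.238],
    [0.4,0.086,-0.448,-0.748,0.653,-0.063,0.238],
    [0.4,0.086,-0.448,-0.748,0.653,-0.063,0.238],
    [0.4,0.086,-0.448,-0.748,0.653,-0.063,0.238],
    [0.4,0.086,-0.448,-0.748,0.653,-0.063,0.238],
  ],
)

```text
clock: 26.8
position: [0.4009, -0.0512, 0.2486]
ee_rot: [2.221, 2.217, 0.001]
force: [0.4, 0.7, 0.0]
width: 0.399
gripper_force: 0.0
```

```bash
cat > chk.py <<'E'
from plan import *
import sys
V=np.c_[X,Y,N]
for n in('top','side'):
  im=save(n,f'pics/{n}_{sys.argv[1]}.png'); q=(world(im)-O)@V*1000
  m=(im['range_z']>.1)&(q[...,0]<55)&(q[...,0]>-25)&(abs(q[...,1])<125)&(q[...,2]>-5)&(q[...,2]<22)&(im['pixels'].max(2)>60); t=q[m]
  print(n)
  for y in range(-100,100,20):
    k=t[(t[:,1]>=y)&(t[:,1]<y+20)]; print(y,len(k),[(x,np.median(k[(k[:,0]>=x)&(k[:,0]<x+4)][:,2]).round(1)) for x in range(-14,46,4) if ((k[:,0]>=x)&(k[:,0]<x+4)).sum()>2])
im=load(f'pics/top_{sys.argv[1]}.npz')
cv2.imwrite('pics/fin.png',np.vstack([cv2.resize(im['pixels'][190:280,285:425,::-1],None,fx=4,fy=4,interpolation=2)]))
E
python3 chk.py a; python3 -c "
from plan import *
s=arm.observe(); print(s['position'],s['joints'].round(2))"
```

```text
top
-100 280 [(-14, np.float64(10.8)), (-10, np.float64(12.2)), (-6, np.float64(11.8)), (-2, np.float64(5.8)), (2, np.float64(2.6)), (6, np.float64(3.3)), (10, np.float64(2.7)), (14, np.float64(4.6)), (18, np.float64(2.6)), (22, np.float64(3.9)), (26, np.float64(4.1)), (30, np.float64(5.3)), (34, np.float64(2.3)), (38, np.float64(1.4)), (42, np.float64(1.5))]
-80 289 [(-14, np.float64(11.7)), (-10, np.float64(10.8)), (-6, np.float64(11.5)), (-2, np.float64(8.4)), (2, np.float64(7.7)), (6, np.float64(8.0)), (10, np.float64(8.1)), (14, np.float64(6.7)), (18, np.float64(7.8)), (22, np.float64(6.8)), (26, np.float64(6.4)), (30, np.float64(6.7)), (34, np.float64(2.8)), (38, np.float64(0.5)), (42, np.float64(1.1))]
-60 269 [(-14, np.float64(10.9)), (-10, np.float64(11.7)), (-6, np.float64(11.0)), (-2, np.float64(9.2)), (2, np.float64(7.8)), (6, np.float64(6.6)), (10, np.float64(6.9)), (14, np.float64(8.1)), (18, np.float64(7.8)), (22, np.float64(8.0)), (26, np.float64(8.1)), (30, np.float64(8.1)), (34, np.float64(2.1)), (38, np.float64(-0.1)), (42, np.float64(1.6))]
-40 184 [(-14, np.float
[... 4418 characters left out ...]
(12.2)), (-10, np.float64(10.9)), (-6, np.float64(12.3)), (-2, np.float64(7.8)), (2, np.float64(8.6)), (6, np.float64(8.4)), (10, np.float64(6.8)), (26, np.float64(7.7)), (30, np.float64(8.4)), (34, np.float64(1.7)), (38, np.float64(2.6)), (42, np.float64(2.6))]
80 176 [(-14, np.float64(11.7)), (-10, np.float64(13.1)), (-6, np.float64(10.8)), (-2, np.float64(7.4)), (2, np.float64(6.6)), (6, np.float64(8.0)), (10, np.float64(6.2)), (14, np.float64(7.8)), (18, np.float64(6.3)), (22, np.float64(6.5)), (26, np.float64(7.8)), (30, np.float64(6.7)), (34, np.float64(1.3)), (38, np.float64(2.0)), (42, np.float64(1.9))]
[ 0.40314003 -0.05043029  0.24948747] [ 1.1   0.17 -1.21  1.91  0.17  1.17 -0.17]
```

View pics/fin.png

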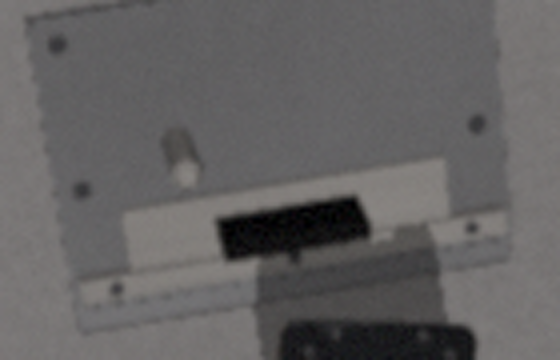

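```bash
python3 - <<'E'
from plan import *
im=load('pics/side_a.npz'); q=(world(im)-O)@np.c_[X,Y,N]*1000
# uphill edge of the rule: N threshold crossing, line fit
pts=[]
m=(im['range_z']>.1)&(q[...,0]>26)&(q[...,0]<34.9+4)&(abs(q[...,1])<85)&(q[...,2]<12); t=q[m]
for y in range(-85,85,10):
    k=t[(t[:,1]>=y)&(t[:,1]<y+10)]; hi=k[k[:,2]>4.7,0]; lo=k[k[:,2]<4.7,0]; pts.append((y+5,(np.percentile(hi,97)+np.percentile(lo,3))/2))
pts=np.array(pts); print('uphill edge fit (slope,x0)',np.polyfit(*pts.T,1).round(4),pts[:,1].round(1))
# bar uphill edge from same view
E=[]; m=(im['range_z']>.1)&(q[...,0]>-8)&(q[...,0]<6)&(abs(q[...,1])<85)&(q[...,2]<15)&(q[...,2]>3); t=q[m]
for y in range(-85,85,10):
    k=t[(t[:,1]>=y)&(t[:,1]<y+10)]; hi=k[k[:,2]>9.6,0]; lo=k[k[:,2]<9.6,0]; E.append((y+5,(np.percentile(hi,95)+np.percentile(lo,5))/2))
E=np.array(E); print('bar edge fit',np.polyfit(*E.T,1).round(4),E[:,1].round(1))
E
```

```text
uphill edge fit (slope,x0) [-4.70000e-03  3.38235e+01] [35.7 32.5 34.2 32.9 34.6 34.7 34.5 33.4 33.5 34.5 33.6 33.7 33.6 31.4
 33.9 34.1 34.1]
bar edge fit [-0.0027 -1.9782] [-1.7 -1.9 -2.  -1.  -3.2 -2.6 -0.7 -1.5 -1.4 -3.1 -2.8 -1.6 -2.5  0.3
 -3.4 -1.9 -2.7]
```

The final crop shows the rule (125,240)–(445,190) lying along the bar with no gap and the spindle clear. The rule's uphill edge is 35.8 mm from the bar face and parallel within about 0.002 rad, which is flush for a 36 mm rule. Handing in.

```bash
python3 -c "
from h import *
print(arm.sign_off())"
```

```text
the job is handed in; nothing more can be done
None
```

I stood the coil upright in the tray, collar up, laid the straightedge flat against the guide bar along its whole length, let go of both, and handed the job in at about 27 s of the 62 s allowed.

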